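# Flip the pocket template over the board edge and push it home in the corner

## Robot

A 6-joint arm with a two-finger parallel gripper is mounted at the origin on a cart in front of the work surface, level with it; the furniture and walls round the work are solid. World frame = base frame: x ahead of the robot, y to its left, z up, the work surface at z = 0. Lengths are in m, angles in rad, forces in N, time in s.
With the tool pointing down it reaches from about 0.4 to 0.825 m from the base axis. Payload 7 kg.
Tool frame: the origin (TCP) lies midway between the tips of the shut fingers; the grasp point (between the pads) lies 19 mm behind it; z points along the fingers, y is the direction in which the jaws open and shut (so a half turn about z gives the same grasp; the last joint's range is limited). The gripper opens to 88 mm and grips with 3 to 60 N. Pads are 19 mm wide; open, the fingers measure 130 mm over their backs; the gripper's body (78 mm by 193 mm) begins 47 mm behind the grasp point.
Start: joints at [1.408, 0.359, 0.012, 0, -1.224, -0.288], TCP at [0.294, 0.608, 0.187] pointing down, gripper open.
Joint ranges: [-3.07, 3.07], [-1.43, 2.12], [-1.02, 1.25], [-3.03, 1.67], [-3.05, -0], [-3.03, 3.03]. Speed limits (rad/s): [2.39, 2.39, 3.01, 3.14, 3.14, 3.14].

## Interface

Orientations are given as [roll, pitch, yaw] about the fixed x, y, z axes, in that order (R = Rz(yaw) Ry(pitch) Rx(roll)).
In Python, from station import get_state, grab_frame, camera_info, job_done gives the robot as it stands. The module is installed in compiled form; this text tells all that it offers.
- The arm moves only by the shell command python3 -m inch 'ROWS' [FORCE]. ROWS is JSON, a list that holds one entry, the list of rows, each a list of 7 numbers: the shift along the tool's x, y, z normalised to -1 to 1, where 1 is 50 cm, then the turn, a rotation vector about the tool's x, y, z normalised to -1 to 1, where 1 is 180 degrees, then the closure, from 0 (fully open) to 1 (shut). A call has 1 to 20 rows; each row shifts and turns the commanded pose from where the row before left it, along the tool's axes as they then stand; what a row does not reach is not made up. A row lasts 1/10 s, in which the tool goes at most 50 mm and 8.59 degrees, less where a joint would pass 70% of its speed; a pose out of reach is approached as far as the arm can. A call with a number of a shift or a turn outside -1 to 1 is refused whole. A call with a gripper value outside its range is refused whole. The fingers move at their own pace and stop on an object; FORCE is the grip in N (left out, the last holds). Time passes only in rows, so rows that do not move let the fingers close. It gives the time, the measured TCP pose, the force and the opening at its end, in the units of the state.
- get_state(): the state, without advancing time (a new reading comes with each control period).
- grab_frame(name): name is "side" or "top" or "wrist"; returns the picture (400x640x3 uint8, blue, green, red); there is no depth.
- camera_info(name): a dict with "vertical_fov" (degrees; the focal length in pixels is half the picture's height over the tangent of half this angle, whatever the lens; pixels are square), "cx", "cy" (the principal point, pixels), "k1" (the pictures are not rectified: a ray, as slopes to the right and down, at radius r is drawn at 1 + k1 r^2 times it, then the intrinsics apply), "R" (3x3) and "t" (3): a world point X has camera coordinates R X + t. Camera axes: x right, y down, z forward; pixel columns grow to the right and rows downward; lengths in m; the calibration is good to about 2 mm. A picture is of the moment at which its call begins: read the wrist's pose just before it. camera_info takes no time and is no camera call; for the wrist camera it gives the pose at the moment of the call.
- job_done(): hands the job in, once; it reports no verdict.
The state is a dict: "t": time; "q": joint angles; "qd": joint speeds; "joint_efforts": joint torques, N m; "eef_pos": TCP position; "ee_rot": TCP orientation; "force": force on the tool from outside, world axes, zero at the start; "moment": the same for the moment, N m; "width": finger opening in m.
Only numpy, scipy, OpenCV 4.12 (cv2) and the standard library are available. Lean on these libraries where they do the work, as an engineer would, in place of code of your own. Each camera call takes 0.05 s, during which the arm holds its last target.

## Task

The plywood pocket template lies on the bench in front of the marking board with its rubber grip strips up; the strips have to face down before the next piece can be marked. Without picking it up, push it with the fingertips, away from you, against the front edge of the board until its near side tips up and it flips over onto the board, strips down. Then push it home into the corner, lying flat and square against both the back fence and the side stop on the left, let go of it, and leave the chalk, spool, tape measure, seam ripper and pattern weight where they are.

Things in the scene. Friction and masses are not known exactly. Their poses are not given: they have to be found in the camera images.
- marking_board: Marking board fixed to the bench: dark hardboard 6 mm thick carrying two bare aluminium strips. Origin on the bench at the board's upright front (robot-side) edge; x points away from the robot across the board, y left along the front edge, z up. It covers x = 0 to 136, y = -250 to +125 mm; its top is at z = 6 mm.
- fence_face (a point): Point on the working face of the back fence, the aluminium strip along the whole back of the board: at x = 112, y = 45 mm of the board, 13 mm above the bench. The face is parallel to the board's y axis; the strip is 18 mm wide and its top is 20 mm above the bench.
- stop_face (a point): Point on the working face of the side stop, the aluminium strip on the left of the board: at x = 77, y = 100 mm of the board, 13 mm above the bench. The face looks to -y and runs from x = 4 to 112 mm; the strip is 18 mm wide, its top 20 mm above the bench.
- template: Pocket template, a loose stiff plywood plate, 70 (x) by 110 (y) by 12 mm, 50 to 100 g, its (+x, -y) corner rounded to 28 mm radius. Origin: middle of the face that is the underside at the start (on top after the flip, then 18 mm above the bench). z points up at the start, out of the face with two flush black rubber strips; x toward the board, from which it lies 20 to 65 mm short, turned up to 0.22 rad.
- tail_edge (a point): Middle of the template's near (-x) edge, halfway up, 35 mm from the centre: the edge to push on, fully rounded (6 mm radius). Pressed at 5 to 8 N against the board it does not slip on a fingertip: as the finger rises the edge rises with it, in an arc about the far edge (the foot may slide or ride up some mm). After the flip it is the far edge, for the back fence.
- lead_edge (a point): Middle of the template's far (+x) edge, halfway up its thickness (35 mm from the centre): it meets the front edge of the board and stays down as the pivot; after the flip it is the near edge.
- left_edge (a point): Middle of the template's left (+y) side, halfway up its thickness (55 mm from the centre): it goes against the side stop.
- pattern_weight: Cast round pattern weight with a knob, 72 mm across, 52 mm high, 0.6 kg, standing on the right end of the board. Origin at the middle of its underside. Bystander.
- chalk: Piece of tailor's chalk, 38 x 46 x 8 mm, flat on the bench to the left of the template. Origin at the middle of its underside. Bystander.
- tape_measure: Rolled tape measure, 46 mm across, 16 mm high, on the bench to the right of the template. Origin at the middle of its underside. Bystander. Farther right (fixed) a task lamp is clamped to the robot-side edge of the bench at world x = 0.33, y = -0.58; its thin post rises to 0.4 m there, then leans over the bench: a tool that comes from the right passes on the robot side of it.
- spool: Wooden thread spool, 34 mm across, 45 mm high, standing behind the back fence. Origin at the middle of its underside. Bystander.
- seam_ripper: Seam ripper, 125 mm long and 13 mm thick, lying behind the back fence. Origin at its middle, on the bench. Bystander.
Things that resemble listed ones, but are neither listed nor needed, are in the scene too. Of the things like the template, leave any that is blue; of the rest the smaller one is meant.

How it is judged:
On the way, in this order (a step that is already met when the one before it is completed fails the run):
1. the template is tipped up on its far edge against the front edge of the board (angle between template's own z axis and vertical between 0.8 and 2.2 rad and height (world z) of lead_edge below 0.03 m and x of lead_edge in the frame of marking_board between -0.03 and 0.03 m), for 0.05 s.
2. the template lies flat on the board with its strips down (angle between template's own z axis and vertical above 3.06 rad and height (world z) of template between 0.015 and 0.022 m and x of lead_edge in the frame of marking_board above -0.03 m), for 0.1 s.
At the end, for the whole second after the job is handed in: The template lies flat on the board, strips down (within 0.08 rad, its upper face 15 to 22 mm above the bench), its far edge within 3 mm of the back fence and its left side within 3 mm of the side stop, square to the board within 0.05 rad, and at rest (angle between template's own z axis and vertical above 3.06 rad and height (world z) of template between 0.015 and 0.022 m and x of tail_edge in the frame of marking_board above 0.109 m and y of left_edge in the frame of marking_board above 0.097 m and angle between the x axis of template and the x axis of marking_board, either way round below 0.05 rad and linear speed of template below 0.01 m/s); the robot touches nothing.
It fails at once if the template's pivot edge (lead_edge) rises more than 45 mm above the bench: it is being lifted, not flipped (height (world z) of lead_edge above 0.045 m).
It fails at once if a bystander (pattern weight, chalk, tape measure, spool or seam ripper) is moved more than 15 mm (distance of any of pattern_weight, chalk, tape_measure, spool, seam_ripper from where it was at the start of the episode above 0.015 m).
It also fails if it takes over 67 s, if anything falls off the work surface, if the arm or the gripper's body presses on something with over 40 N, if the wrist force passes 120 N, or if a joint passes its speed limit or range.

## Working session

There is one attempt and no reset: what is moved stays moved. The work goes in short steps, Python scripts to look and compute and a shell command to move; the robot and the scene stay as the last step left them, time stands still between calls to the robot, and variables do not carry over. Pictures are saved under pics/ and viewed, and the job is handed in when it is done.

```bash
mkdir -p pics; cat > h.py <<'E'
import numpy as np, cv2
from station import get_state, grab_frame, camera_info, job_done
def ray(name,u,v,ci=None):
    c=ci or camera_info(name); f=200/np.tan(np.radians(c["vertical_fov"])/2)
    p=np.array([(u-c["cx"])/f,(v-c["cy"])/f]); q=p.copy()
    for _ in range(30): q=p/(1+c["k1"]*(q@q))
    R=np.array(c["R"]);t=np.array(c["t"])
    return -R.T@t, R.T@np.array([q[0],q[1],1.])
def pt(name,u,v,z,ci=None):
    o,d=ray(name,u,v,ci); return o+d*(z-o[2])/d[2]
def px(name,X,ci=None):
    c=ci or camera_info(name); f=200/np.tan(np.radians(c["vertical_fov"])/2)
    x=np.array(c["R"])@np.array(X)+np.array(c["t"]); q=x[:2]/x[2]; q=q*(1+c["k1"]*(q@q))
    return q*f+[c["cx"],c["cy"]]
E
python3 - <<'E'
from h import *
print(get_state())
for n in("top","side","wrist"):
    cv2.imwrite(f"pics/a_{n}.png",grab_frame(n)); print(n,camera_info(n))
E
```

```text
{'t': 0.0, 'q': array([ 1.40807984e+00,  3.59362211e-01,  1.10574556e-02, -3.14952813e-04,
       -1.22408978e+00, -2.88107407e-01]), 'qd': array([-0.00039037,  0.00033998,  0.00083864, -0.00110614,  0.00021493,
        0.00019913]), 'joint_efforts': array([ 8.55449780e-04, -5.82713163e+01,  2.93062466e+01,  6.99744925e+00,
        7.11334185e-03, -1.50826386e-04]), 'eef_pos': array([0.29389996, 0.60704935, 0.18564442]), 'ee_rot': array([ 3.13997619e+00, -1.70276966e-04, -4.50931017e-01]), 'force': array([-0.32503203, -0.18076055, -0.07841356]), 'moment': array([0.01057166, 0.00330147, 0.01990206]), 'width': 0.08772180017913034}
top {'vertical_fov': 46.89064049491859, 'cx': 321.1948715991925, 'cy': 205.62392764826515, 'k1': 0.02740288134619882, 'R': array([[ 0.01229051, -0.99991896, -0.0033201 ],
       [-0.99497346, -0.01189958, -0.09942941],
       [ 0.09938185,  0.00452545, -0.99503908]]), 't': array([0.04255167, 0.57238483, 0.8541032 ])}
side {'vertical_fov': 55.73964521899504, 'cx': 316.5920169217424, 'cy': 200.42298645697204, 'k1': -0.06431016085561524, 'R': array([[ 0.94553599, -0.32507075, -0.01704982],
       [-0.20808155, -0.56330904, -0.79961553],
       [ 0.2503273 ,  0.75961302, -0.6002702 ]]), 't': array([-0.55537689,  0.19288304,  0.72639681])}
wrist {'vertical_fov': 60.15361028726858, 'cx': 320.2821983646067, 'cy': 198.5796755361358, 'k1': -0.039450072786702345, 'R': array([[-4.36587269e-01, -8.99661902e-01, -1.33808485e-04],
       [-8.57283493e-01,  4.15976786e-01,  3.03361708e-01],
       [-2.72867310e-01,  1.32558572e-01, -9.52875467e-01]]), 't': array([ 0.67488128, -0.0371239 ,  0.39101182])}
```

View pics/a_top.png

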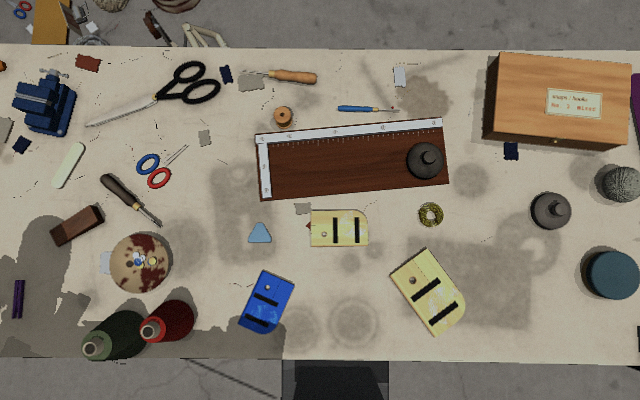

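View pics/a_side.png

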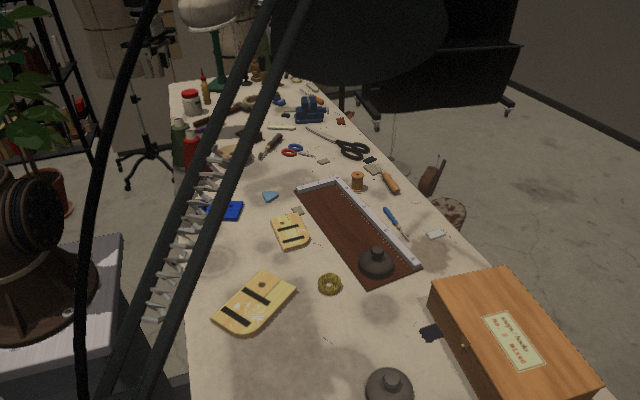

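The top view shows the small yellow template at about (339,228) and the board spanning (255-448, 120-200). The chalk is at (260,233), the tape at (430,214) and the pattern weight at (425,160). I'll measure these next.

```bash
python3 - <<'E'
from h import *
im=cv2.imread("pics/a_top.png")
cv2.imwrite("pics/z1.png",cv2.resize(im[105:255,235:455],None,fx=3.6,fy=3.6,interpolation=cv2.INTER_CUBIC))
hsv=cv2.cvtColor(im,cv2.COLOR_BGR2HSV)
roi=hsv[205:250,295:385]
m=cv2.inRange(hsv,(15,70,120),(40,255,255)); m2=np.zeros_like(m); m2[200:255,290:390]=m[200:255,290:390]
m2=cv2.morphologyEx(m2,cv2.MORPH_CLOSE,np.ones((9,9)))
cs,_=cv2.findContours(m2,cv2.RETR_EXTERNAL,cv2.CHAIN_APPROX_NONE); c=max(cs,key=cv2.contourArea)
print(cv2.contourArea(c),cv2.boundingRect(c))
P=np.array([pt("top",u,v,.012)[:2] for u,v in c[:,0]],np.float32)*1000
r=cv2.minAreaRect(P);print(r,cv2.boxPoints(r))
E
```

```text
1922.5 (310, 208, 58, 39)
((531.0776977539062, 14.99142837524414), (71.8792495727539, 110.43380737304688), 3.134077310562134) [[492.17297   68.160835]
 [498.2107   -42.107807]
 [569.9824   -38.17798 ]
 [563.9447    72.09067 ]]
```

View pics/z1.png

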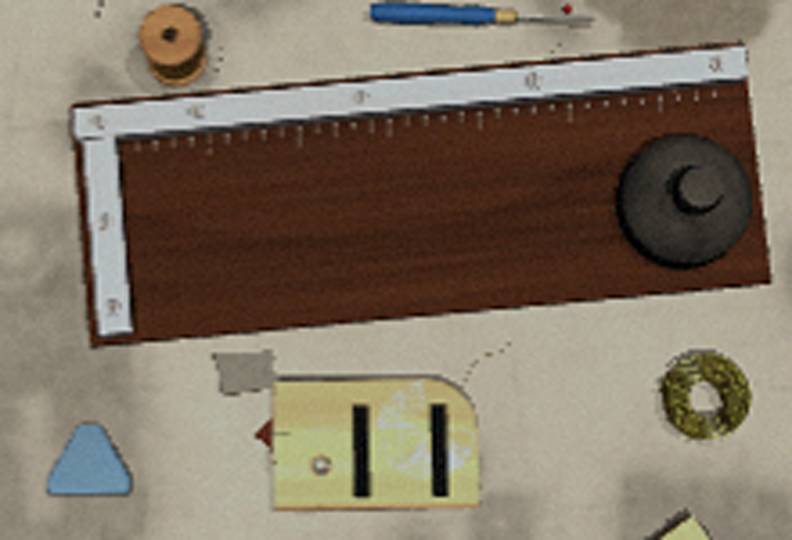

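```bash
python3 - <<'E'
from h import *
def z(a,b,h): return pt("top",235+(a+.5)/3.6-.5,105+(b+.5)/3.6-.5,h)*1000
A=z(92,347,.006);B=z(771,282,.006);C=z(744,44,.006)
print("front L,R, backR",A,B,C,np.linalg.norm(A-B),np.linalg.norm(B-C))
y=(A-B)/np.linalg.norm(A-B); print("yaw",np.arctan2(-y[0],y[1]),"origin",A-125*y, B+250*y)
# fence front top edge, stop right top edge
for p in((118,138),(745,80),(133,332),(120,140)): print(z(*p,.020))
print("tmpl near edge, far");
for p in((273,508),(480,508),(273,378),(430,378)): print(z(*p,.012))
for n,p,h in(("chalkR",(131,490),.008),("chalkTop",(90,424),.008),("tape",(706,396),.016),("weight",(685,205),.02),("weightL",(617,200),.01)): print(n,z(*p,h))
E
```

```text
front L,R, backR [581.72667644 169.57093253   6.        ] [ 621.8571717 -200.8369085    6.       ] [ 754.82776419 -187.73179744    6.        ] 372.57539552737364 133.61482852530014
yaw 0.10792043841597088 origin [595.19056044  45.29815262   6.        ] [594.92940369  47.70865132   6.        ]
[694.72519935 156.35602032  20.        ]
[ 730.58387912 -184.42865458   20.        ]
[588.58911055 145.80460981  20.        ]
[693.63165284 155.24309591  20.        ]
tmpl near edge, far
[495.28761754  69.33297697  12.        ]
[496.66889079 -41.75242134  12.        ]
[565.37259297  70.36074694  12.        ]
[566.3920031  -14.58745404  12.        ]
chalkR [504.10143335 146.25233646   8.        ]
chalkTop [539.51268904 169.30674631   8.        ]
tape [ 558.10474727 -162.44536775   16.        ]
weight [ 661.25522462 -151.31677821   20.        ]
weightL [ 665.63690193 -116.46542098   10.        ]
```

```bash
python3 -m inch '[[[0,0,-0.08,0,0,0,0.5],[0,0,-0.1,0,0,0,0.5],[0,0,-0.1,0,0,0,0.5],[0,0,0,0,0,-0.0445,0.5],[0,0,0,0,0,-0.0445,0.5],[0,0,0,0,0,-0.0445,0.5],[0,0,0,0,0,-0.0445,0.5],[0,0,0,0,0,0,0.5],[0,0,0,0,0,0,0.5]]]' 10
```

```text
t: 1.05
eef_pos: [0.2941, 0.6074, 0.3263]
ee_rot: [3.141, 0.0, 0.104]
force: [-0.2, -0.6, 0.9]
width: 0.0441
```

```bash
python3 -m inch '[[[0.0114,0.092,0,0,0,0,0.5],[0.0114,0.092,0,0,0,0,0.5],[0.0114,0.092,0,0,0,0,0.5],[0.0114,0.092,0,0,0,0,0.5],[0.0114,0.092,0,0,0,0,0.5],[0.0114,0.092,0,0,0,0,0.5],[0.0114,0.092,0,0,0,0,0.5],[0.0114,0.092,0,0,0,0,0.5],[0.0114,0.092,0,0,0,0,0.5],[0.0114,0.092,0,0,0,0,0.5],[0.0114,0.092,0,0,0,0,0.5],[0.0114,0.092,0,0,0,0,0.5],[0.0114,0.092,0,0,0,0,0.5],[0,0,0,0,0,0,0.5],[0,0,0,0,0,0,0.5],[0,0,0,0,0,0,0.5]]]'; python3 - <<'E'
from h import *
print(get_state()["q"]); ci=camera_info("wrist"); im=grab_frame("wrist"); cv2.imwrite("pics/b_w.png",im); import json; json.dump({k:np.asarray(v).tolist() for k,v in ci.items()},open("b.json","w"))
E
```

```text
t: 2.65
eef_pos: [0.4324, 0.0215, 0.3266]
ee_rot: [-3.141, -0.0, 0.107]
force: [0.9, -0.2, -0.2]
width: 0.0439
[ 5.08405837e-01 -1.21099000e-01 -2.32117630e-01 -1.97302576e-04
 -1.45965301e+00  1.16909048e+00]
```

View pics/b_w.png

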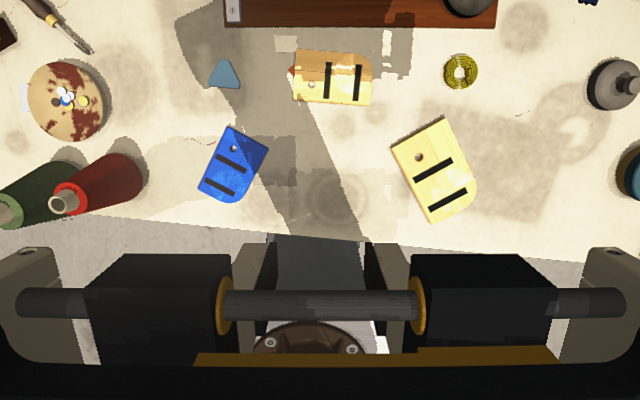

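The wrist view shows the template at x 290-371, y 48-106, with the board's left front corner at (224,27). I'll check these against the top-view numbers.

```bash
python3 - <<'E'
from h import *
import json
ci=json.load(open("b.json"));im=cv2.imread("pics/b_w.png")
cv2.imwrite("pics/b_z.png",cv2.resize(im[0:120,200:520],None,fx=2.5,fy=2.5,interpolation=cv2.INTER_CUBIC))
for n,p,h in(("boardL",(224,27),.006),("boardR",(496,27),.006),("nl",(293,96),.012),("nr",(370,104),.012),("fl",(296,48),.012)):
  print(n,pt("",*p,h,ci)*1000)
E
```

```text
boardL [584.19982047 170.87466771   6.        ]
boardR [ 625.48795032 -202.82366895    6.        ]
nl [502.36596302  68.0337876   12.        ]
nr [503.07619869 -42.95725867  12.        ]
fl [566.52254858  69.30049201  12.        ]
```

View pics/b_z.png

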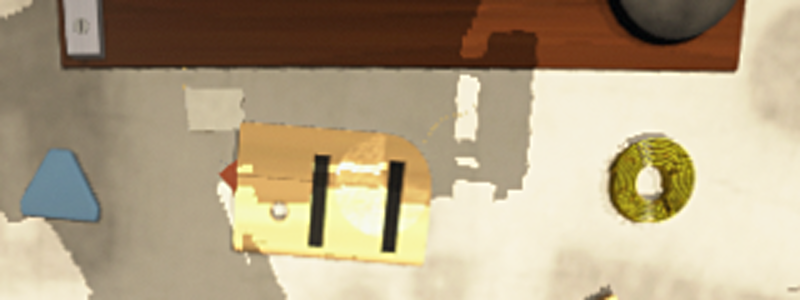

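```bash
python3 -m inch '[[[0.04,0.036,0,0,0,0,0.5],[0,0,0.09,0,0,0,0.5],[0,0,0.09,0,0,0,0.5],[0,0,0.09,0,0,0,0.5],[0,0,0.09,0,0,0,0.5],[0,0,0.09,0,0,0,0.5],[0,0,0.09,0,0,0,0.5],[0,0,0.06,0,0,0,0.5],[0,0,0,0,0,0,0.5],[0,0,0,0,0,0,0.5],[0,0,0,0,0,0,0.5]]]'; python3 - <<'E'
from h import *
cv2.imwrite("pics/c_s.png",grab_frame("side")); cv2.imwrite("pics/c_t.png",cv2.resize(grab_frame("top")[100:300,200:500],None,fx=2.5,fy=2.5))
print(get_state()["force"],get_state()["eef_pos"])
E
```

```text
t: 3.8
eef_pos: [0.4558, 0.0065, 0.0283]
ee_rot: [-3.141, -0.003, 0.11]
force: [0.3, -0.4, 0.3]
width: 0.0438
[-0.18231295  1.26985988 -0.14337267] [0.45570346 0.00624654 0.02833729]
```

View pics/c_s.png

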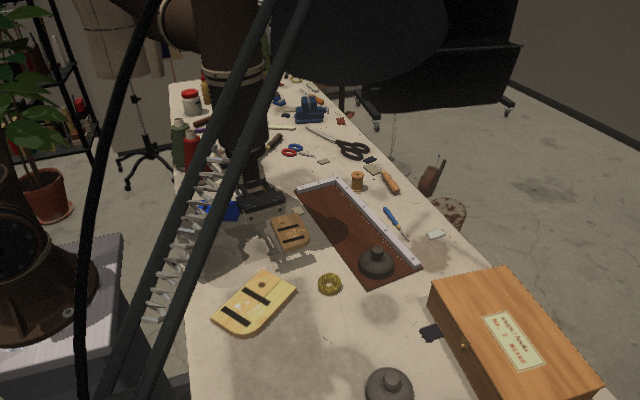

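View pics/c_t.png

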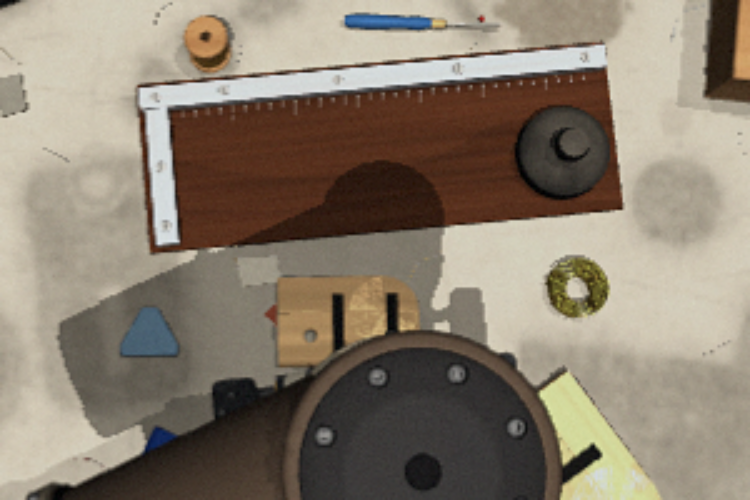

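```bash
python3 -m inch '[[[0,0,0.035,0,0,0,0.5],[0,0,0.018,0,0,0,0.5],[0,0,0,0,0,0,0.5],[0,0,0,0,0,0,0.5],[0.02,0,0,0,0,0,0.5],[0.01,0,0,0,0,0,0.5],[0,0,0,0,0,0,0.5],[0,0,0,0,0,0,0.5]]]'
```

```text
t: 4.7
eef_pos: [0.4693, 0.0069, 0.0001]
ee_rot: [-3.142, 0.0, 0.108]
force: [0.2, -0.7, -0.2]
width: 0.0433
```

```bash
python3 -m inch '[[[0.01,0,-0.003,0,0,0,0.5],[0.01,0,0,0,0,0,0.5],[0.01,0,0,0,0,0,0.5],[0.01,0,0,0,0,0,0.5],[0.01,0,0,0,0,0,0.5],[0.01,0,0,0,0,0,0.5],[0.01,0,0,0,0,0,0.5],[0.01,0,0,0,0,0,0.5],[0,0,0,0,0,0,0.5],[0,0,0,0,0,0,0.5]]]'; python3 - <<'E'
from h import *
cv2.imwrite("pics/d_s.png",cv2.resize(grab_frame("side")[150:300,200:420],None,fx=3.6,fy=3.6)); cv2.imwrite("pics/d_t.png",cv2.resize(grab_frame("top")[100:300,200:500],None,fx=2.5,fy=2.5))
print(get_state()["force"],get_state()["eef_pos"])
E
```

```text
t: 5.7
eef_pos: [0.5088, 0.0112, 0.0014]
ee_rot: [3.142, 0.0, 0.108]
force: [-0.9, 0.3, 0.6]
width: 0.044
[-0.06645002 -0.42637227  0.04329168] [0.50867911 0.01120682 0.00149976]
```

View pics/d_s.png

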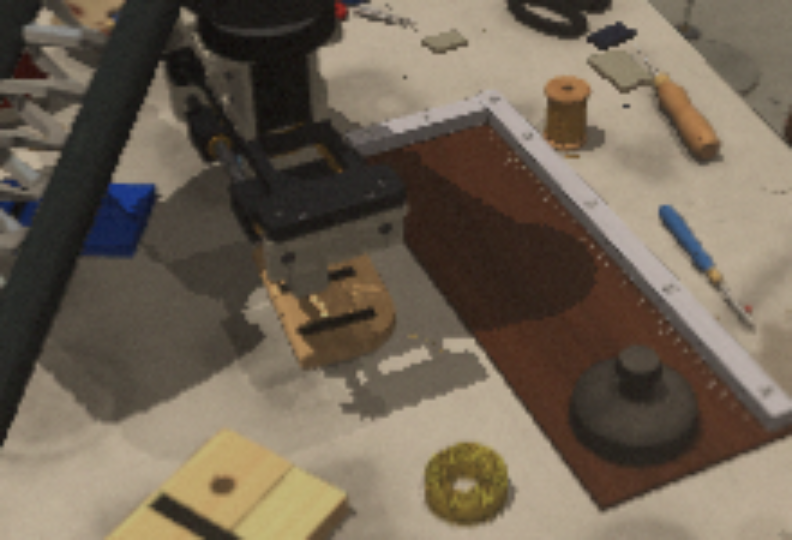

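View pics/d_t.png

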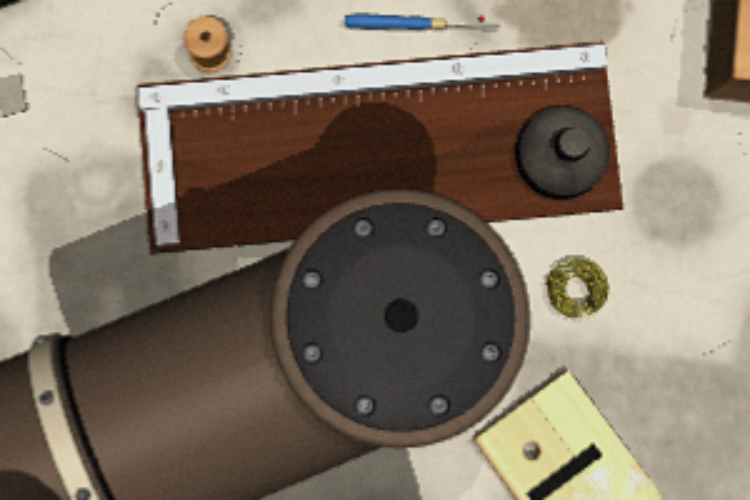

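```bash
python3 -m inch '[[[0.006,0,0,0,0,0,0.5],[0.006,0,0,0,0,0,0.5],[0.004,0,0,0,0,0,0.5],[0,0,0,0,0,0,0.5],[0,0,0,0,0,0,0.5]]]'; python3 -m inch '[[[0.002,0,0,0,0,0,0.5],[0.002,0,0,0,0,0,0.5],[0,0,0,0,0,0,0.5]]]';python3 -m inch '[[[0.001,0,0,0,0,0,0.5],[0.001,0,0,0,0,0,0.5]]]'
```

```text
t: 6.3
eef_pos: [0.5169, 0.0121, 0.0015]
ee_rot: [-3.142, 0.0, 0.108]
force: [0.1, 0.1, 0.5]
width: 0.0438
t: 6.6
eef_pos: [0.5191, 0.0124, 0.0016]
ee_rot: [-3.142, -0.0, 0.108]
force: [0.1, 0.4, 0.1]
width: 0.0439
t: 6.8
eef_pos: [0.5199, 0.0125, 0.0016]
ee_rot: [-3.142, -0.0, 0.108]
force: [-0.2, -0.2, -0.3]
width: 0.0437
```

```bash
python3 -m inch '[[[0.002,0,0,0,0,0,0.5],[0.002,0,0,0,0,0,0.5],[0,0,0,0,0,0,0.5]]]';python3 - <<'E'
from h import *
cv2.imwrite("pics/e_s.png",cv2.resize(grab_frame("side")[180:280,240:380],None,fx=5.5,fy=5.5)); cv2.imwrite("pics/e_w.png",grab_frame("wrist"))
print(get_state()["force"],get_state()["eef_pos"])
E
```

```text
t: 7.1
eef_pos: [0.5221, 0.0127, 0.0015]
ee_rot: [3.142, -0.0, 0.108]
force: [-0.7, -0.6, 0.3]
width: 0.0433
[0.46343249 0.37864962 0.43704581] [0.52190698 0.0126782  0.00154389]
```

View pics/e_s.png

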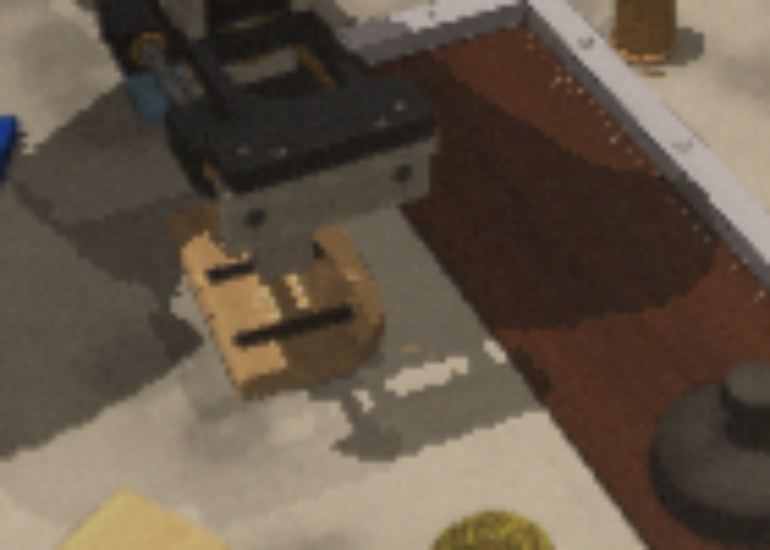

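View pics/e_w.png

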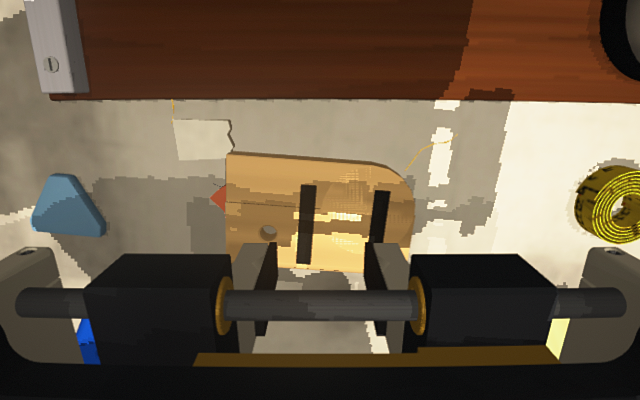

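```bash
python3 - <<'E'
from h import *
s=get_state(); p=s["eef_pos"]; print(p)
c=np.cos(.108);n=np.sin(.108); X=np.array([c,n,0]);Y=np.array([n,-c,0])
for dy in(-.0435,-.022,0,.022,.0435):
  q=p+dy*Y+.0095*X; print(dy,px("wrist",q),(px("side",q)-[240,180])*5.5)
print(pt("wrist",227,153,.012),pt("wrist",51,100,.006),pt("wrist",385,165,.012))
E
```

```text
[0.52190698 0.0126782  0.00154389]
-0.0435 [248.60754284 216.05738706] [245.96696069 227.69767798]
-0.022 [283.63509295 216.07338458] [264.33969836 256.8884745 ]
0 [319.57776207 216.07494278] [283.82952851 287.83886877]
0.022 [355.53053377 216.06152495] [304.05393857 319.93920277]
0.0435 [390.5873572  216.03394811] [324.56635945 352.47940369]
[0.56647104 0.06856888 0.012     ] [0.58493276 0.16920559 0.006     ] [ 0.5691239  -0.01871658  0.012     ]
```

```bash
python3 - <<'E'
from h import *
s=get_state(); p=s["eef_pos"]
c=np.cos(.108);n=np.sin(.108); X=np.array([c,n,0]);Y=np.array([n,-c,0])
for dz in(0,.005,.01,.015,.02,.03):
  for dx in (0,.0095,.013): print(dz,dx,[px("wrist",p+dy*Y+dx*X+[0,0,dz]).round() for dy in(-.0435,-.022)])
cv2.imwrite("pics/f.png",cv2.resize(cv2.imread("pics/e_w.png")[140:400,200:440],None,fx=2.3,fy=2.3))
E
```

```text
0 0 [array([250., 230.]), array([284., 230.])]
0 0.0095 [array([249., 216.]), array([284., 216.])]
0 0.013 [array([248., 211.]), array([283., 211.])]
0.005 0 [array([248., 234.]), array([283., 234.])]
0.005 0.0095 [array([247., 219.]), array([283., 219.])]
0.005 0.013 [array([247., 213.]), array([283., 214.])]
0.01 0 [array([246., 237.]), array([282., 237.])]
0.01 0.0095 [array([245., 222.]), array([282., 222.])]
0.01 0.013 [array([245., 216.]), array([282., 216.])]
0.015 0 [array([245., 240.]), array([282., 241.])]
0.015 0.0095 [array([243., 225.]), array([281., 225.])]
0.015 0.013 [array([243., 220.]), array([281., 220.])]
0.02 0 [array([243., 244.]), array([281., 244.])]
0.02 0.0095 [array([242., 229.]), array([280., 229.])]
0.02 0.013 [array([241., 223.]), array([280., 223.])]
0.03 0 [array([239., 252.]), array([279., 252.])]
0.03 0.0095 [array([237., 236.]), array([278., 236.])]
0.03 0.013 [array([237., 230.]), array([278., 230.])]
```

View pics/f.png

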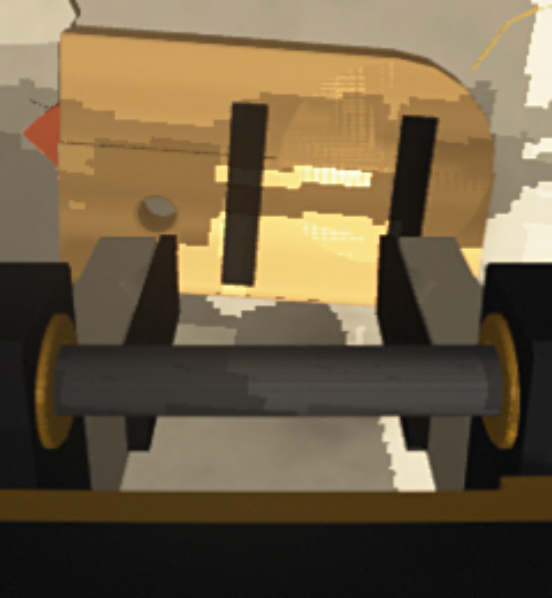

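```bash
python3 -m inch '[[[0,0,-0.08,0,0,0,0.5],[-0.064,0,0,0,0,0,1],[-0.064,0,0,0,0,0,1],[0,0,0,0,0,0,1],[0,0,0,0,0,0,1],[0,0,0,0,0,0,1],[0,0,0,0,0,0,1],[0,0,0.04,0,0,0,1]]]'; python3 - <<'E'
from h import *
s=get_state(); p=s["eef_pos"];print(p,s["width"])
c=np.cos(.108);n=np.sin(.108); X=np.array([c,n,0]);Y=np.array([n,-c,0])
im=grab_frame("wrist")
for dx in(-.0095,0,.0095): print(dx,px("wrist",p+dx*X))
cv2.imwrite("pics/g.png",im)
E
```

```text
t: 8.0
eef_pos: [0.4609, 0.0066, 0.023]
ee_rot: [-3.141, -0.004, 0.109]
force: [-0.2, 0.0, -1.4]
width: 0.0007
[0.46089324 0.00663639 0.0230108 ] 0.0007053223350510038
-0.0095 [318.59356095 242.57952963]
0 [318.54844475 228.28550089]
0.0095 [318.5022846  213.57877038]
```

View pics/g.png

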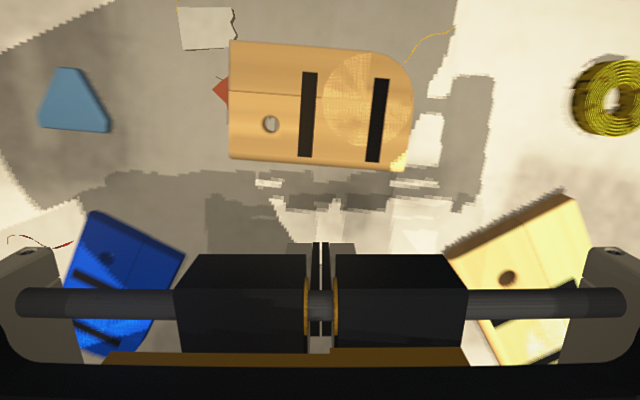

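```bash
python3 - <<'E'
from h import *
s=get_state(); p=s["eef_pos"]
im=grab_frame("side")
print([ (px("side",p+[0,0,d])-[180,140])*5 for d in(0,.02,.035)], p)
cv2.imwrite("pics/h.png",cv2.resize(im[140:260,180:340],None,fx=5,fy=5))
E
```

```text
[array([400.94212523, 481.26181849]), array([395.99667732, 447.17750066]), array([392.19922891, 420.94314016])] [0.45787835 0.00568316 0.01907162]
```

View pics/h.png

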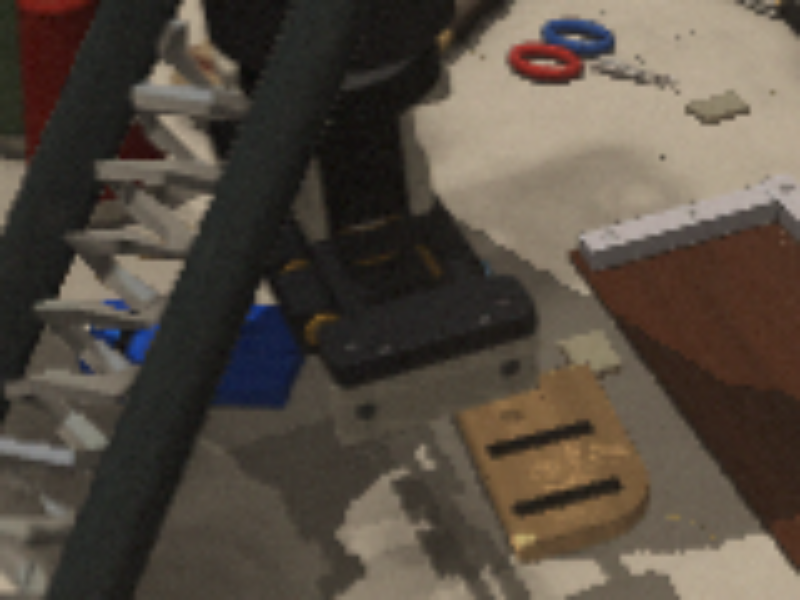

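```bash
python3 - <<'E'
from h import *
p=get_state()["eef_pos"]
im=cv2.imread("pics/h.png")
im2=cv2.convertScaleAbs(im[330:560,300:480],alpha=2.2,beta=0)
im2=cv2.resize(im2,None,fx=2.6,fy=2.6)
cv2.imwrite("pics/h2.png",im2)
E
```

```text
(no output)
```

View pics/h2.png

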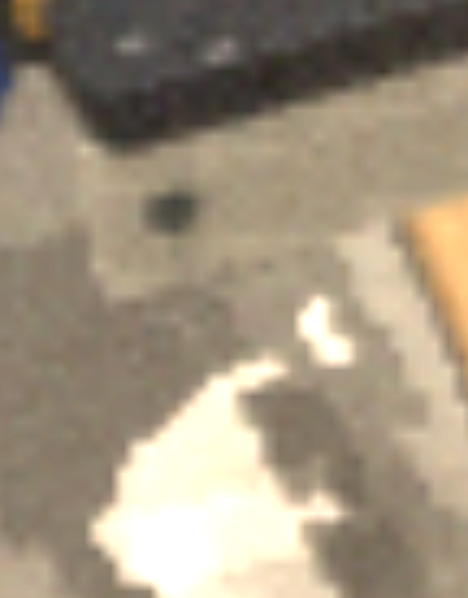

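```bash
python3 - <<'E'
from h import *
s=get_state(); p=s["eef_pos"]
c=np.cos(.108);n=np.sin(.108); X=np.array([c,n,0]);Y=np.array([n,-c,0]); Z=np.array([0,0,1])
for z in (.03,.066,.1):
  print(z,[((px("side",p+dx*X+dy*Y+z*Z)-[180,140])*5).round() for dx in(-.039,.039) for dy in (-.0965,.0965)])
ci=camera_info("wrist");o,_=ray("wrist",320,200); print("cam",o-p,(o-p)@X,(o-p)@Y)
for z in (.0,.02,.03,.04,.05,.066): print(z,[px("wrist",p+dx*X+.0*Y+z*Z).round() for dx in(-.0095,0,.0095)],px("wrist",p+.039*X+z*Z).round())
E
```

```text
0.03 [array([246., 331.]), array([374., 604.]), array([407., 287.]), array([560., 543.])]
0.066 [array([234., 268.]), array([363., 537.]), array([398., 224.]), array([555., 476.])]
0.1 [array([222., 206.]), array([352., 470.]), array([391., 163.]), array([549., 409.])]
cam [0.08398558 0.00854292 0.19778287] 0.08441709522594307 0.0005596782425413915
0.0 [array([320., 244.]), array([320., 230.]), array([320., 216.])] [319. 169.]
0.02 [array([320., 259.]), array([320., 244.]), array([319., 229.])] [319. 177.]
0.03 [array([320., 268.]), array([319., 252.]), array([319., 236.])] [319. 182.]
0.04 [array([319., 278.]), array([319., 261.]), array([319., 244.])] [319. 188.]
0.05 [array([319., 288.]), array([319., 271.]), array([319., 254.])] [319. 194.]
0.066 [array([319., 308.]), array([319., 290.]), array([319., 270.])] [319. 206.]
```

```bash
python3 -m inch '[[[0,0,0.01,0,0,0,1],[0,0,0.01,0,0,0,1],[0,0,0.01,0,0,0,1],[0,0,0,0,0,0,1],[0,0,0,0,0,0,1]]]'; for i in 1 2; do python3 - <<'E'
from h import *
print(get_state()["eef_pos"],get_state()["force"])
E
done;  python3 -m inch '[[[0,0,0.006,0,0,0,1],[0,0,0,0,0,0,1]]]'; python3 -m inch '[[[0,0,0.006,0,0,0,1],[0,0,0,0,0,0,1]]]'; python3 - <<'E'
from h import *
im=grab_frame("side")
cv2.imwrite("pics/i.png",cv2.resize(cv2.convertScaleAbs(im[180:260,200:320],alpha=1.8),None,fx=6,fy=6))
E
```

```text
t: 8.6
eef_pos: [0.4583, 0.0058, 0.0066]
ee_rot: [3.141, 0.0, 0.109]
force: [-0.0, -0.1, 0.7]
width: 0.0006
[0.45827437 0.00576954 0.00658558] [-0.01127436 -0.13026288  0.65993456]
[0.45827437 0.00576954 0.00658558] [-0.01127436 -0.13026288  0.65993456]
t: 8.8
eef_pos: [0.4582, 0.0057, 0.0034]
ee_rot: [3.142, 0.0, 0.108]
force: [0.1, -0.5, 0.5]
width: 0.0001
t: 9.0
eef_pos: [0.4581, 0.0057, 0.0003]
ee_rot: [3.142, 0.0, 0.108]
force: [-0.2, -0.1, -0.2]
width: 0.0004
```

View pics/i.png

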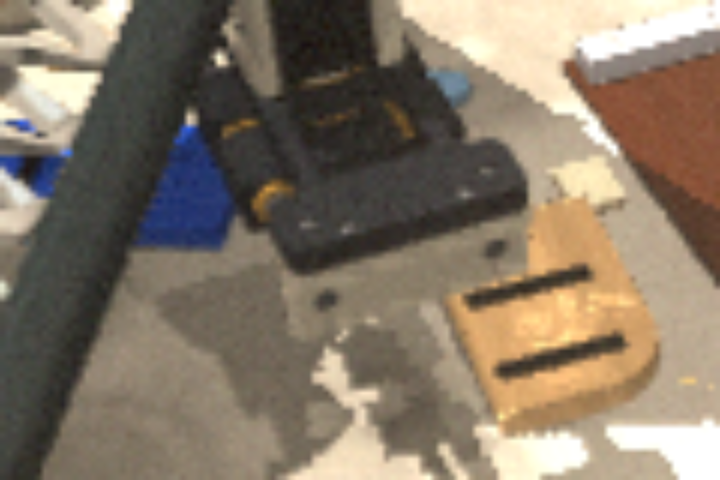

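```bash
for i in 1 2 3 4 5 6 7 8 9 10; do :; done; python3 -m inch '[[[0,0,0.01,0,0,0,1],[0,0,0,0,0,0,1]]]'; python3 -m inch '[[[0,0,0.01,0,0,0,1],[0,0,0,0,0,0,1]]]';python3 -m inch '[[[0,0,0.01,0,0,0,1],[0,0,0,0,0,0,1]]]';python3 -m inch '[[[0,0,0.008,0,0,0,1],[0,0,0,0,0,0,1]]]'
```

```text
t: 9.25
eef_pos: [0.4579, 0.0056, -0.005]
ee_rot: [3.141, 0.001, 0.108]
force: [0.9, 0.6, -0.6]
width: 0.0006
t: 9.45
eef_pos: [0.4578, 0.0056, -0.0101]
ee_rot: [3.141, 0.001, 0.108]
force: [-0.1, 0.6, -0.4]
width: 0.0004
t: 9.65
eef_pos: [0.4579, 0.0056, -0.015]
ee_rot: [3.141, 0.001, 0.108]
force: [0.0, 0.3, 0.5]
width: 0.0002
t: 9.85
eef_pos: [0.458, 0.0057, -0.0189]
ee_rot: [3.141, 0.001, 0.108]
force: [-0.3, -0.1, 0.4]
width: 0.0004
```

```bash
for k in 1; do python3 -m inch '[[[0,0,0.005,0,0,0,1],[0,0,0,0,0,0,1]]]'; python3 -m inch '[[[0,0,0.005,0,0,0,1],[0,0,0,0,0,0,1]]]'; done;  python3 - <<'E'
from h import *
im=grab_frame("side")
cv2.imwrite("pics/j.png",cv2.resize(cv2.convertScaleAbs(im[180:260,200:320],alpha=1.8),None,fx=6,fy=6))
cv2.imwrite("pics/jw.png",grab_frame("wrist"))
E
```

```text
t: 10.05
eef_pos: [0.4581, 0.0057, -0.0212]
ee_rot: [3.142, 0.0, 0.108]
force: [-0.2, -0.4, 0.2]
width: 0.0003
t: 10.25
eef_pos: [0.4581, 0.0057, -0.0237]
ee_rot: [3.142, 0.0, 0.108]
force: [-0.1, -0.4, 0.4]
width: 0.0008
```

View pics/j.png

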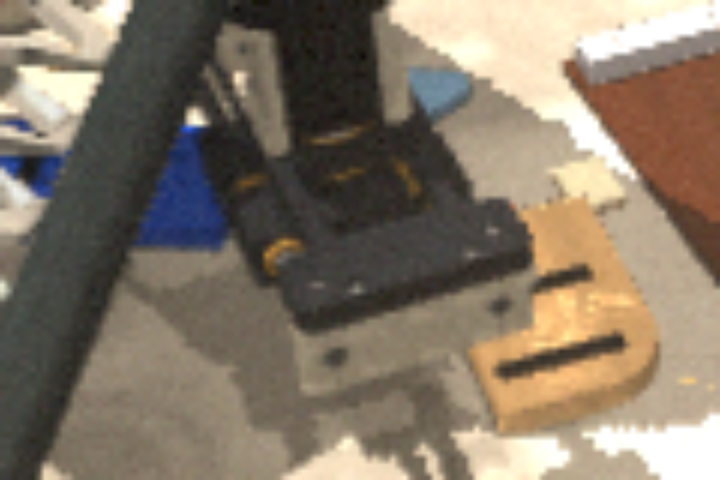

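View pics/jw.png

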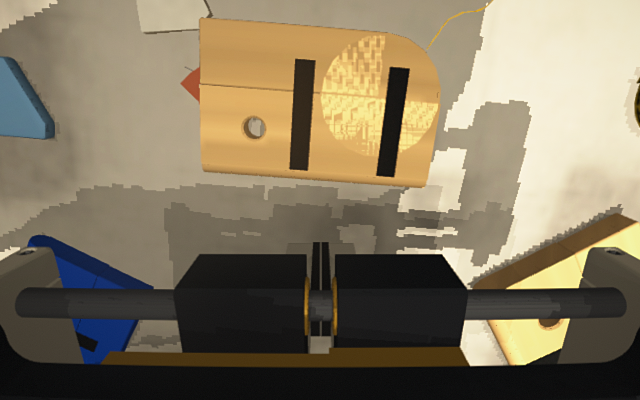

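```bash
python3 -m inch '[[[0,0,0.005,0,0,0,1],[0,0,0,0,0,0,1]]]'; python3 -m inch '[[[0,0,0.004,0,0,0,1],[0,0,0,0,0,0,1]]]'; python3 -m inch '[[[0,0,0.004,0,0,0,1],[0,0,0,0,0,0,1]]]'
```

```text
t: 10.55
eef_pos: [0.4581, 0.0057, -0.0262]
ee_rot: [3.142, 0.0, 0.108]
force: [-0.4, -0.3, -0.8]
width: 0.0004
t: 10.75
eef_pos: [0.4581, 0.0057, -0.0282]
ee_rot: [3.142, 0.0, 0.108]
force: [-1.2, -0.2, 0.5]
width: 0.0004
t: 10.95
eef_pos: [0.4581, 0.0057, -0.0302]
ee_rot: [3.142, 0.0, 0.108]
force: [-0.5, -0.5, -0.2]
width: 0.0002
```

```bash
python3 -m inch '[[[0,0,0.004,0,0,0,1],[0,0,0,0,0,0,1]]]'; python3 -m inch '[[[0,0,0.003,0,0,0,1],[0,0,0,0,0,0,1]]]'; python3 -m inch '[[[0,0,0.003,0,0,0,1],[0,0,0,0,0,0,1]]]'; python3 - <<'E'
from h import *
cv2.imwrite("pics/kw.png",cv2.resize(cv2.convertScaleAbs(grab_frame("wrist")[150:270,240:400],alpha=1.5),None,fx=5,fy=5))
E
```

```text
t: 11.15
eef_pos: [0.4581, 0.0057, -0.0322]
ee_rot: [3.142, 0.0, 0.108]
force: [1.0, -0.2, -0.2]
width: 0.0005
t: 11.35
eef_pos: [0.4582, 0.0057, -0.0336]
ee_rot: [3.142, 0.0, 0.108]
force: [-0.3, 0.0, 0.6]
width: 0.0007
t: 11.55
eef_pos: [0.4582, 0.0058, -0.0351]
ee_rot: [3.142, 0.0, 0.108]
force: [-1.1, 0.2, 0.3]
width: 0.0004
```

View pics/kw.png

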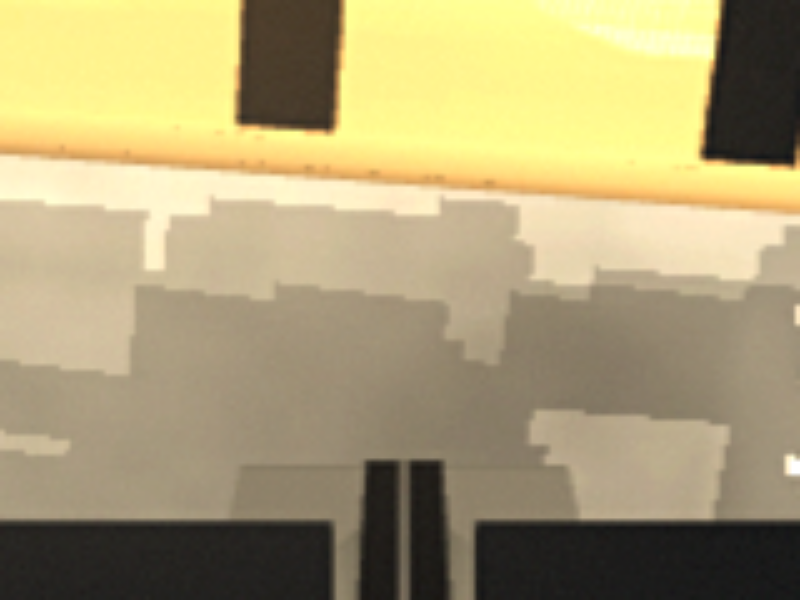

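```bash
python3 -m inch '[[[0,0,0.003,0,0,0,1],[0,0,0,0,0,0,1]]]'; python3 -m inch '[[[0,0,0.003,0,0,0,1],[0,0,0,0,0,0,1]]]'; python3 -m inch '[[[0,0,0.003,0,0,0,1],[0,0,0,0,0,0,1]]]'; python3 -m inch '[[[0,0,0.003,0,0,0,1],[0,0,0,0,0,0,1]]]'
```

```text
t: 11.8
eef_pos: [0.4582, 0.0057, -0.0366]
ee_rot: [3.142, 0.0, 0.108]
force: [-0.2, 0.5, -0.6]
width: 0.0007
t: 12.0
eef_pos: [0.4582, 0.0057, -0.0381]
ee_rot: [3.142, 0.0, 0.108]
force: [-0.1, -0.6, 0.6]
width: 0.0005
t: 12.2
eef_pos: [0.4582, 0.0057, -0.0396]
ee_rot: [3.142, 0.0, 0.108]
force: [-0.5, -0.4, -0.3]
width: 0.0006
t: 12.4
eef_pos: [0.4583, 0.0057, -0.0398]
ee_rot: [3.141, -0.0, 0.109]
force: [-5.8, 0.9, 20.4]
width: 0.0005
```

```bash
python3 -m inch '[[[0,0,-0.007,0,0,0,1],[0.012,0,0,0,0,0,1],[0.012,0,0,0,0,0,1],[0.012,0,0,0,0,0,1],[0.012,0,0,0,0,0,1],[0.008,0,0,0,0,0,1],[0.008,0,0,0,0,0,1],[0.008,0,0,0,0,0,1],[0.008,0,0,0,0,0,1],[0.008,0,0,0,0,0,1],[0.008,0,0,0,0,0,1],[0,0,0,0,0,0,1],[0,0,0,0,0,0,1]]]'; python3 - <<'E'
from h import *
cv2.imwrite("pics/l.png",grab_frame("wrist"))
E
```

```text
t: 13.7
eef_pos: [0.506, 0.011, -0.0375]
ee_rot: [-3.142, -0.0, 0.108]
force: [-0.4, 0.4, -0.4]
width: 0.0007
```

View pics/l.png

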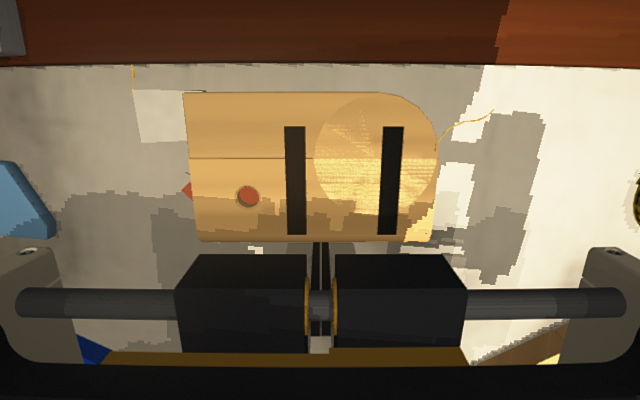

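```bash
python3 -m inch '[[[0.008,0,0,0,0,0,1],[0.008,0,0,0,0,0,1],[0.004,0,0,0,0,0,1],[0,0,0,0,0,0,1]]]'; python3 -m inch '[[[0.003,0,0,0,0,0,1],[0,0,0,0,0,0,1]]]';python3 -m inch '[[[0.003,0,0,0,0,0,1],[0,0,0,0,0,0,1]]]';python3 - <<'E'
from h import *
cv2.imwrite("pics/m.png",grab_frame("wrist")[40:280,150:470])
E
```

```text
t: 14.15
eef_pos: [0.5163, 0.0121, -0.0375]
ee_rot: [3.142, -0.0, 0.108]
force: [0.5, -0.5, -1.2]
width: 0.0004
t: 14.35
eef_pos: [0.5175, 0.0122, -0.0375]
ee_rot: [-3.142, -0.0, 0.108]
force: [-0.4, 0.2, -0.7]
width: 0.0007
t: 14.55
eef_pos: [0.5188, 0.0123, -0.0375]
ee_rot: [3.142, 0.0, 0.108]
force: [-1.1, 0.4, 1.4]
width: 0.0006
```

View pics/m.png

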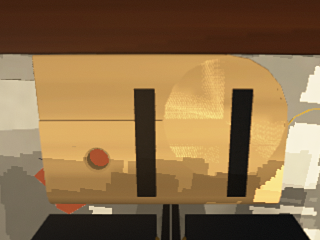

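Contact is imminent and the plate is square to the board front. I'll press in small steps until I feel it.

```bash
python3 -m inch '[[[0.002,0,0,0,0,0,1],[0,0,0,0,0,0,1]]]'; python3 -m inch '[[[0.001,0,0,0,0,0,1],[0,0,0,0,0,0,1]]]';python3 -m inch '[[[0.001,0,0,0,0,0,1],[0,0,0,0,0,0,1]]]'
```

```text
t: 14.8
eef_pos: [0.5188, 0.0123, -0.0376]
ee_rot: [3.141, 0.002, 0.108]
force: [-4.8, 1.8, 3.6]
width: 0.0002
t: 15.0
eef_pos: [0.5189, 0.0122, -0.0376]
ee_rot: [3.141, 0.002, 0.108]
force: [-5.7, 2.1, 5.2]
width: 0.0006
t: 15.2
eef_pos: [0.5189, 0.0122, -0.0376]
ee_rot: [3.141, 0.003, 0.108]
force: [-7.9, 2.8, 6.3]
width: 0.0003
```

```bash
python3 -m inch '[[[0,0,-0.004,0,0,0,1],[0,0,0,0,0,0,1]]]'; python3 -m inch '[[[0,0,-0.004,0,0,0,1],[0,0,0,0,0,0,1]]]';python3 -m inch '[[[0.0004,0,-0.006,0,0,0,1],[0,0,0,0,0,0,1]]]'; python3 - <<'E'
from h import *
cv2.imwrite("pics/n.png",grab_frame("wrist")[40:280,150:470])
cv2.imwrite("pics/n_s.png",cv2.resize(grab_frame("side")[180:280,240:380],None,fx=5,fy=5))
E
```

```text
t: 15.4
eef_pos: [0.5189, 0.0121, -0.0359]
ee_rot: [3.141, 0.003, 0.108]
force: [-6.1, 0.4, -0.6]
width: 0.0003
t: 15.6
eef_pos: [0.5191, 0.0121, -0.0338]
ee_rot: [3.141, 0.003, 0.108]
force: [-5.9, 0.6, 0.1]
width: 0.0004
t: 15.8
eef_pos: [0.5194, 0.0121, -0.0307]
ee_rot: [3.141, 0.003, 0.108]
force: [-5.7, 1.8, 0.8]
width: 0.0007
```

View pics/n_s.png

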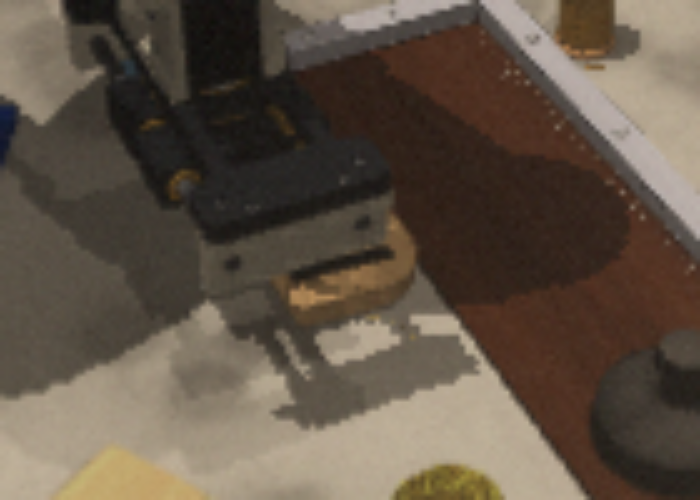

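View pics/n.png

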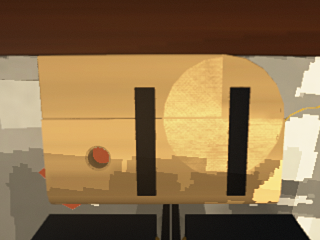

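```bash
python3 -m inch '[[[0.0012,0,-0.010,0,0,0,1],[0.0016,0,-0.01,0,0,0,1],[0,0,0,0,0,0,1]]]'; python3 -m inch '[[[0.0022,0,-0.01,0,0,0,1],[0,0,0,0,0,0,1]]]'; python3 - <<'E'
from h import *
cv2.imwrite("pics/o.png",grab_frame("wrist")[40:280,150:470])
cv2.imwrite("pics/o_s.png",cv2.resize(grab_frame("side")[180:280,240:380],None,fx=5,fy=5))
E
```

```text
t: 16.2
eef_pos: [0.5215, 0.0124, -0.02]
ee_rot: [3.141, 0.002, 0.108]
force: [-7.2, -0.0, 1.7]
width: -0.0001
t: 16.4
eef_pos: [0.5231, 0.0127, -0.0148]
ee_rot: [3.141, 0.001, 0.108]
force: [-5.9, 0.1, 0.9]
width: 0.0002
```

View pics/o_s.png

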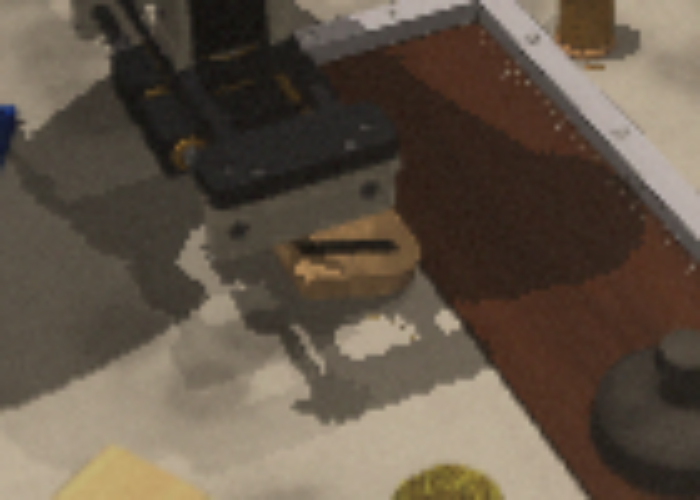

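View pics/o.png

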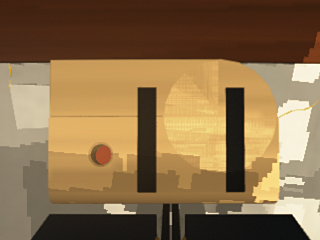

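```bash
python3 -m inch '[[[0.003,0,-0.010,0,0,0,1],[0.0036,0,-0.01,0,0,0,1],[0,0,0,0,0,0,1]]]'; python3 -m inch '[[[0.0042,0,-0.01,0,0,0,1],[0.005,0,-0.01,0,0,0,1],[0,0,0,0,0,0,1]]]'; python3 - <<'E'
from h import *
cv2.imwrite("pics/p.png",grab_frame("wrist")[40:280,150:470])
cv2.imwrite("pics/p_s.png",cv2.resize(grab_frame("side")[180:280,240:380],None,fx=5,fy=5))
E
```

```text
t: 16.8
eef_pos: [0.5278, 0.0133, -0.0043]
ee_rot: [-3.141, -0.001, 0.109]
force: [-3.4, -0.6, 1.3]
width: -0.0
t: 17.1
eef_pos: [0.5332, 0.0142, 0.0057]
ee_rot: [-3.141, -0.003, 0.109]
force: [-0.4, 0.1, -0.1]
width: 0.0004
```

View pics/p_s.png

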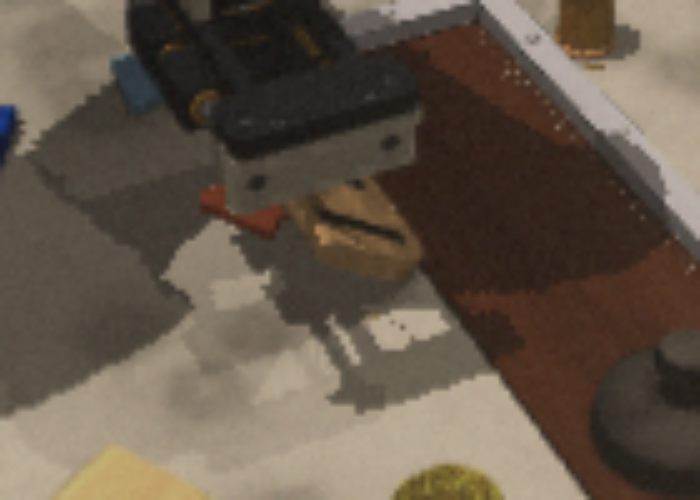

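View pics/p.png

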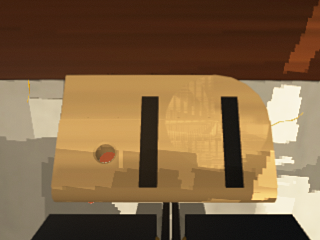

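```bash
python3 -m inch '[[[0.004,0,0,0,0,0,1],[0,0,0,0,0,0,1]]]'; python3 -m inch '[[[0.002,0,0,0,0,0,1],[0,0,0,0,0,0,1]]]'
```

```text
t: 17.4
eef_pos: [0.5323, 0.0136, 0.0041]
ee_rot: [3.141, 0.002, 0.108]
force: [-4.8, 0.1, 3.2]
width: 0.0008
t: 17.6
eef_pos: [0.5325, 0.0135, 0.004]
ee_rot: [3.141, 0.003, 0.108]
force: [-6.3, -0.3, 4.4]
width: 0.0005
```

```bash
python3 -m inch '[[[0.0054,0,-0.0085,0,0,0,1],[0.006,0,-0.0085,0,0,0,1],[0,0,0,0,0,0,1]]]'; python3 -m inch '[[[0.0062,0,-0.0076,0,0,0,1],[0,0,0,0,0,0,1]]]'; python3 - <<'E'
from h import *
cv2.imwrite("pics/q_s.png",cv2.resize(grab_frame("side")[180:280,240:380],None,fx=5,fy=5))
E
```

```text
t: 17.9
eef_pos: [0.5404, 0.0146, 0.0136]
ee_rot: [3.141, -0.0, 0.109]
force: [-4.4, 0.1, 4.2]
width: 0.0005
t: 18.1
eef_pos: [0.5443, 0.0152, 0.0176]
ee_rot: [3.142, -0.002, 0.109]
force: [-3.4, -0.1, 3.9]
width: 0.0004
```

View pics/q_s.png

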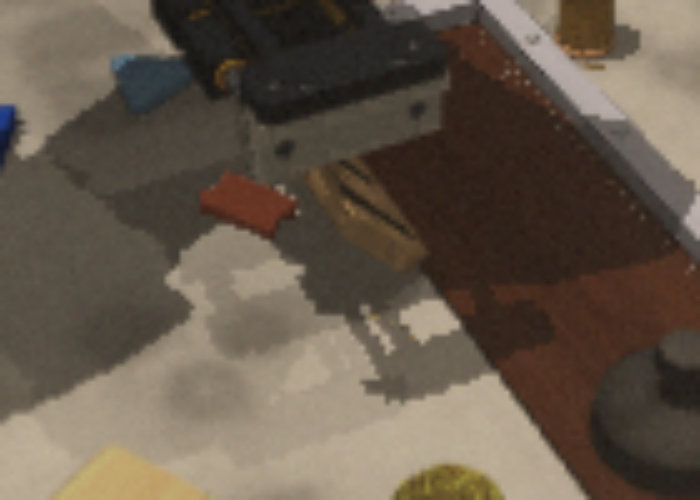

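```bash
python3 -m inch '[[[0.008,0,-0.0065,0,0,0,1],[0.008,0,-0.006,0,0,0,1],[0,0,0,0,0,0,1]]]'; python3 -m inch '[[[0.009,0,-0.005,0,0,0,1],[0.009,0,-0.005,0,0,0,1],[0,0,0,0,0,0,1]]]'; python3 - <<'E'
from h import *
cv2.imwrite("pics/r_s.png",cv2.resize(grab_frame("side")[180:280,240:380],None,fx=5,fy=5))
cv2.imwrite("pics/r.png",grab_frame("wrist"))
E
```

```text
t: 18.45
eef_pos: [0.5525, 0.0161, 0.0238]
ee_rot: [-3.142, -0.002, 0.109]
force: [-2.6, 0.2, 3.5]
width: 0.0007
t: 18.75
eef_pos: [0.5615, 0.0171, 0.0287]
ee_rot: [-3.142, -0.002, 0.109]
force: [-2.0, -0.3, 3.2]
width: 0.0008
```

View pics/r_s.png

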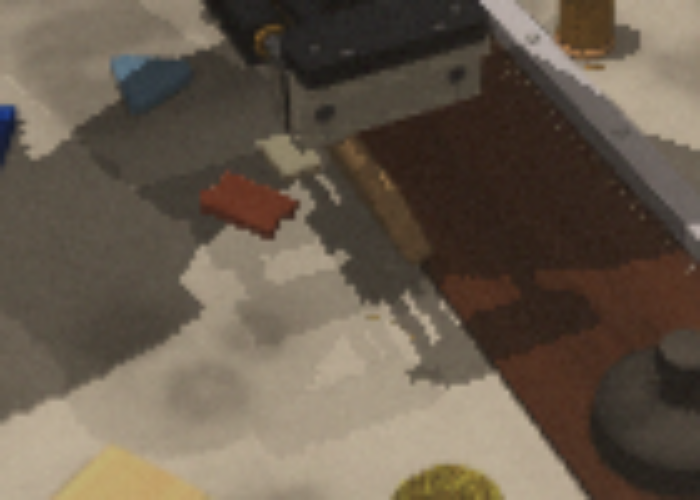

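View pics/r.png

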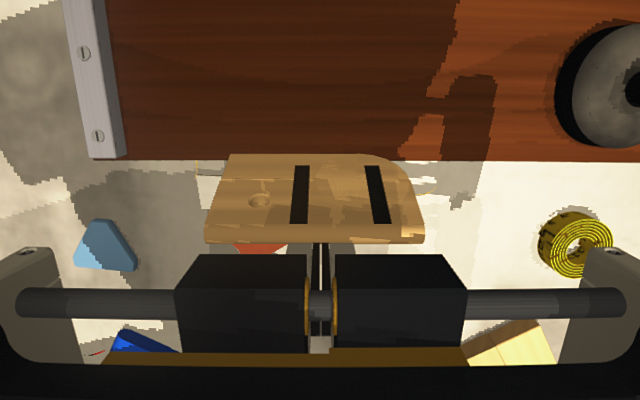

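```bash
python3 -m inch '[[[0.009,0,-0.004,0,0,0,1],[0.009,0,-0.003,0,0,0,1],[0.009,0,-0.002,0,0,0,1],[0,0,0,0,0,0,1]]]'; python3 - <<'E'
from h import *
cv2.imwrite("pics/s_s.png",cv2.resize(grab_frame("side")[180:280,240:380],None,fx=5,fy=5))
cv2.imwrite("pics/s.png",grab_frame("wrist"))
E
```

```text
t: 19.25
eef_pos: [0.5746, 0.0185, 0.0328]
ee_rot: [-3.142, -0.001, 0.109]
force: [-0.2, -0.3, 2.4]
width: 0.0005
```

View pics/s_s.png

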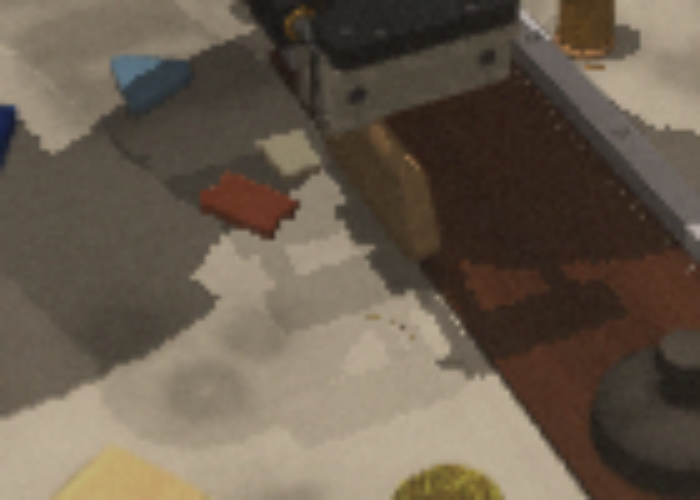

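View pics/s.png

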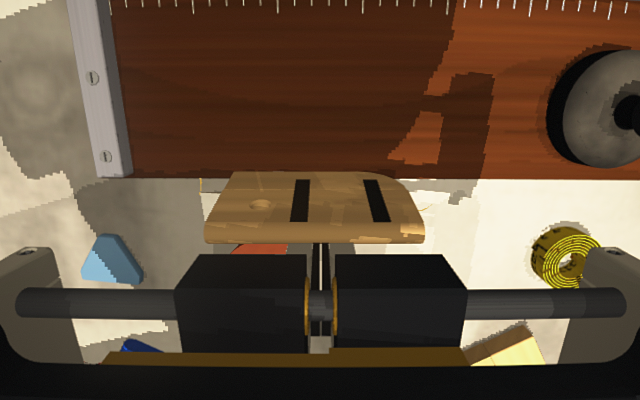

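```bash
python3 -m inch '[[[0.009,0,0,0,0,0,1],[0.009,0,0,0,0,0,1],[0.009,0,0,0,0,0,1],[0,0,0,0,0,0,1]]]'; python3 - <<'E'
from h import *
cv2.imwrite("pics/t_s.png",cv2.resize(grab_frame("side")[180:280,240:380],None,fx=5,fy=5))
cv2.imwrite("pics/t.png",grab_frame("wrist"))
E
```

```text
t: 19.75
eef_pos: [0.5881, 0.0201, 0.0331]
ee_rot: [-3.141, -0.002, 0.109]
force: [0.2, -0.8, -0.4]
width: 0.0004
```

View pics/t_s.png

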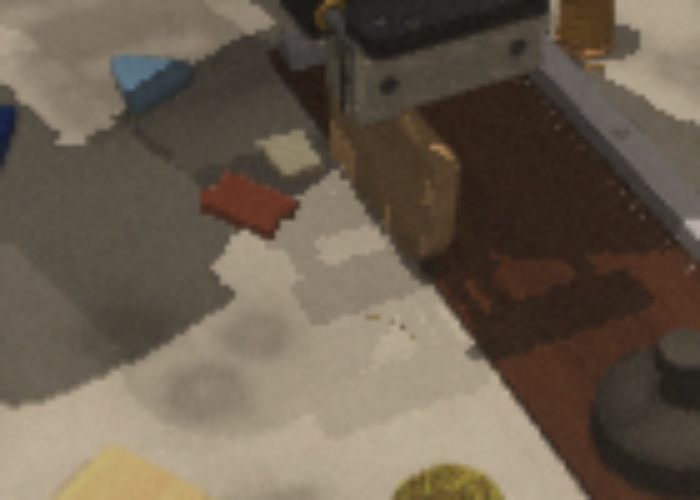

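View pics/t.png

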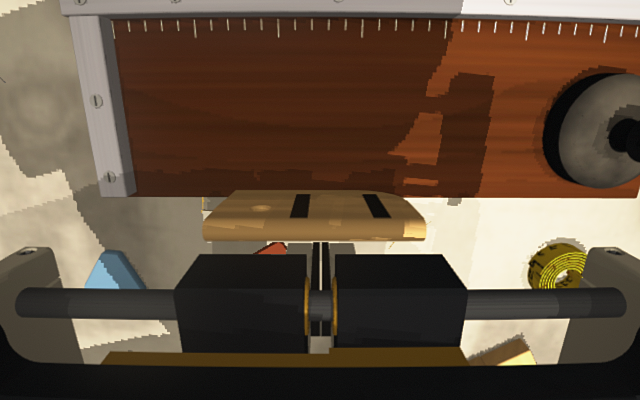

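```bash
python3 -m inch '[[[0.009,0,0,0,0,0,1],[0.009,0,0,0,0,0,1],[0.009,0,0.002,0,0,0,1],[0,0,0,0,0,0,1]]]'; python3 - <<'E'
from h import *
cv2.imwrite("pics/u_s.png",cv2.resize(grab_frame("side")[180:280,240:380],None,fx=5,fy=5))
cv2.imwrite("pics/u.png",grab_frame("wrist"))
E
```

```text
t: 20.25
eef_pos: [0.6009, 0.0213, 0.0312]
ee_rot: [3.141, 0.0, 0.108]
force: [0.0, 0.1, -0.2]
width: 0.0008
```

View pics/u_s.png

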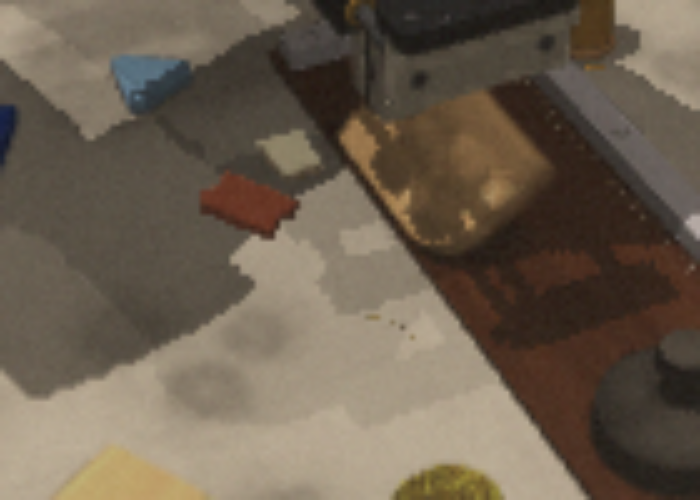

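View pics/u.png

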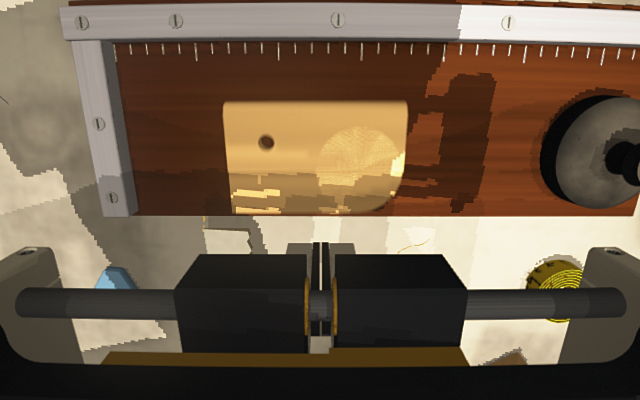

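```bash
python3 -m inch '[[[0,0,-0.02,0,0,0,1],[-0.04,0,0,0,0,0,1],[-0.04,0,0,0,0,0,1],[0,0,0,0,0,0,1],[0,0,0,0,0,0,1]]]'; python3 - <<'E'
from h import *
import json
ci=camera_info("wrist");im=grab_frame("wrist");cv2.imwrite("pics/v.png",im)
json.dump({k:np.asarray(v).tolist() for k,v in ci.items()},open("v.json","w"))
cv2.imwrite("pics/v_s.png",cv2.resize(grab_frame("side")[160:280,240:400],None,fx=5,fy=5))
E
```

```text
t: 20.85
eef_pos: [0.561, 0.017, 0.0427]
ee_rot: [-3.141, -0.002, 0.109]
force: [1.3, -0.8, -0.4]
width: 0.0005
```

View pics/v_s.png

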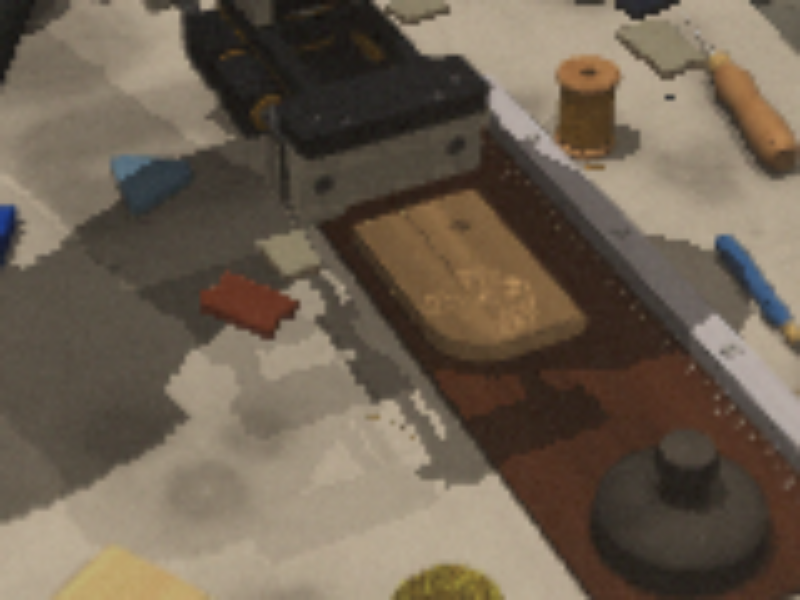

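View pics/v.png

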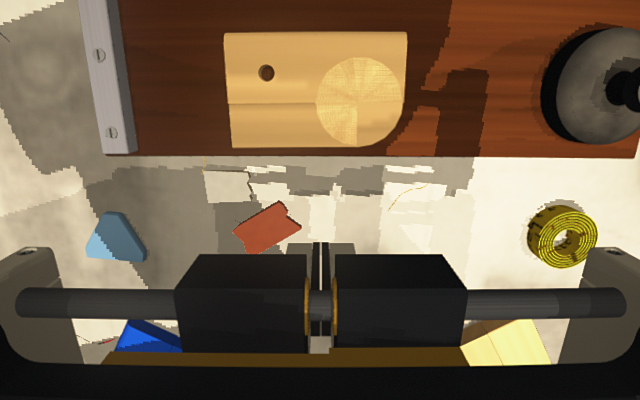

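The template is flipped: flat on the board with strips down and nearly square (corners at about (224,32), (407,31) and (233,148)). I'll measure it in the board frame.

```bash
cat >> h.py <<'E'
O=np.array([.5955,.0465,0]);W=.108
BX=np.array([np.cos(W),np.sin(W),0]);BY=np.array([-np.sin(W),np.cos(W),0])
def bf(P): P=np.array(P)-O; return np.array([P@BX,P@BY])*1000
E
python3 - <<'E'
from h import *
import json
ci=json.load(open("v.json"))
for n,p,h in (("boardL",(106,155),.006),("boardR",(639,157),.006),("stoptop bottom-right corner",(137,152),.020),("stop top end",(121,2),.02),("near L",(233,148),.018),("near R",(360,147),.018),("far L",(224,32),.018),("far R",(407,31),.018),("weightL",(540,95),.01)):
  P=pt("",*p,h,ci); print(n,(P*1000).round(1),bf(P).round(1))
print(bf(get_state()["eef_pos"]))
E
```

```text
boardL [585.6 169.7   6. ] [  3.4 123.5]
boardR [ 625.5 -204.5    6. ] [   2.7 -252.8]
stoptop bottom-right corner [593.2 140.2  20. ] [ 7.8 93.4]
stop top end [681.3 146.4  20. ] [96.1 90.1]
near L [602.   78.1  18. ] [ 9.8 30.7]
near R [611.4  -3.8  18. ] [ 10.4 -51.7]
far L [670.8  86.1  18. ] [79.2 31.2]
far R [683.  -21.9  18. ] [ 79.6 -77.4]
weightL [ 657.3 -117.1   10. ] [  43.8 -169.3]
[-37.03727793 -25.52606273]
```

```bash
python3 -m inch '[[[0,0.09,0,0,0,0,1],[0,0.096,0,0,0,0,1],[0.086,0,0,0,0,0,1],[0.086,0,0,0,0,0,1],[0,0,0.05,0,0,0,1],[0,0,0.05,0,0,0,1],[0,0,0,0,0,0,1],[0,0,0,0,0,0,1]]]'; python3 - <<'E'
from h import *
print(bf(get_state()["eef_pos"]))
cv2.imwrite("pics/w.png",grab_frame("wrist"))
cv2.imwrite("pics/w_s.png",cv2.resize(grab_frame("side")[160:280,240:400],None,fx=5,fy=5))
E
```

```text
t: 21.75
eef_pos: [0.6562, -0.0665, -0.0085]
ee_rot: [3.141, 0.001, 0.109]
force: [-0.5, 0.1, 1.3]
width: 0.0003
[  48.2002335 -118.870668 ]
```

View pics/w_s.png

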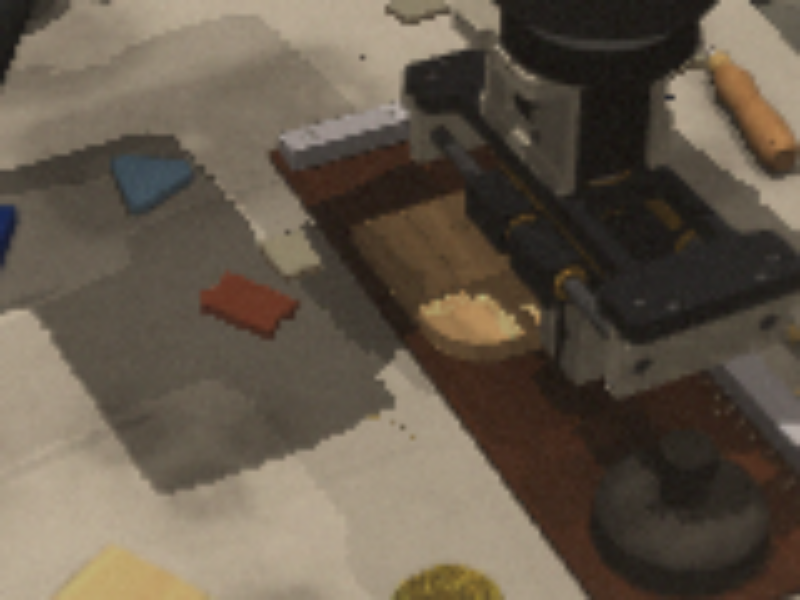

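View pics/w.png

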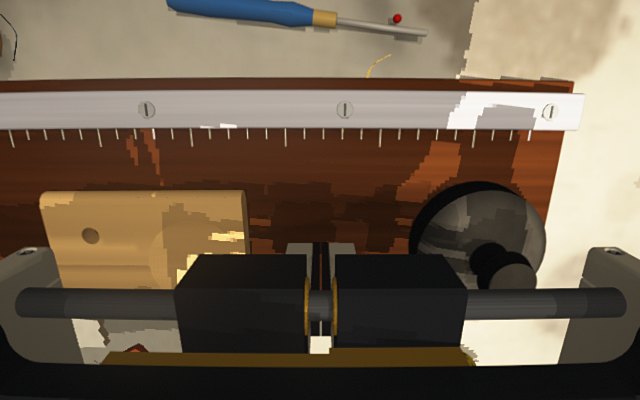

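```bash
python3 -m inch '[[[0,0,0.034,0,0,0,1],[0,0,0.01,0,0,0,1],[0,0,0,0,0,0,1],[0,0,0,0,0,0,1],[0,-0.014,0,0,0,0,1],[0,-0.014,0,0,0,0,1],[0,-0.014,0,0,0,0,1],[0,-0.014,0,0,0,0,1],[0,-0.014,0,0,0,0,1],[0,0,0,0,0,0,1]]]'; python3 - <<'E'
from h import *
print(bf(get_state()["eef_pos"]))
cv2.imwrite("pics/x.png",grab_frame("wrist"))
E
```

```text
t: 22.85
eef_pos: [0.6524, -0.0303, -0.0303]
ee_rot: [-3.142, -0.0, 0.11]
force: [-0.2, -0.7, 0.9]
width: 0.0005
[ 48.24203379 -82.48935033]
```

View pics/x.png

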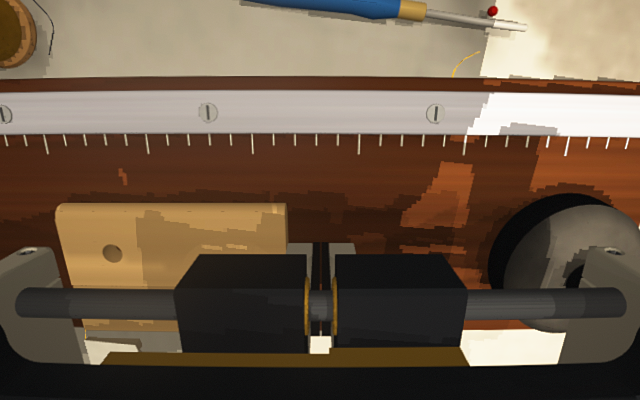

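```bash
python3 -m inch '[[[0,-0.01,0,0,0,0,1],[0,-0.01,0,0,0,0,1],[0,-0.01,0,0,0,0,1],[0,-0.01,0,0,0,0,1],[0,-0.01,0,0,0,0,1],[0,-0.01,0,0,0,0,1],[0,-0.01,0,0,0,0,1],[0,-0.01,0,0,0,0,1],[0,-0.01,0,0,0,0,1],[0,0,0,0,0,0,1]]]'; python3 - <<'E'
from h import *
print(bf(get_state()["eef_pos"]))
cv2.imwrite("pics/y.png",grab_frame("wrist"))
E
```

```text
t: 23.9
eef_pos: [0.6475, 0.014, -0.0303]
ee_rot: [-3.142, -0.0, 0.109]
force: [-0.6, 0.2, -0.3]
width: 0.0006
[ 48.17987702 -37.89833365]
```

View pics/y.png

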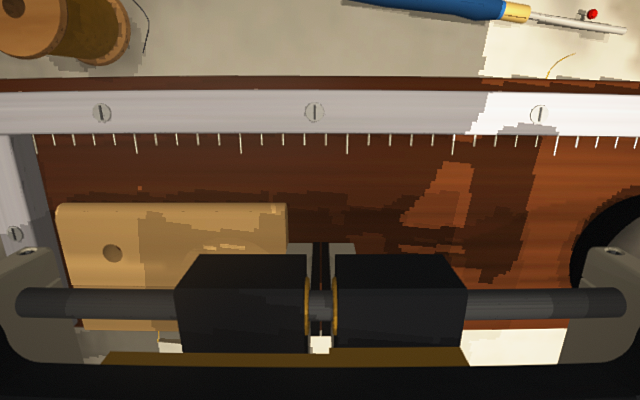

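```bash
python3 -m inch '[[[0,-0.008,0,0,0,0,1],[0,0,0,0,0,0,1]]]'; python3 -m inch '[[[0,-0.004,0,0,0,0,1],[0,0,0,0,0,0,1]]]';python3 -m inch '[[[0,-0.003,0,0,0,0,1],[0,0,0,0,0,0,1]]]';python3 -m inch '[[[0,-0.002,0,0,0,0,1],[0,0,0,0,0,0,1]]]'
```

```text
t: 24.15
eef_pos: [0.647, 0.0175, -0.0304]
ee_rot: [-3.142, -0.0, 0.108]
force: [0.7, 0.3, -0.2]
width: 0.0006
t: 24.35
eef_pos: [0.6468, 0.0193, -0.0304]
ee_rot: [-3.142, 0.0, 0.108]
force: [-1.5, 0.7, 1.2]
width: 0.0001
t: 24.55
eef_pos: [0.6467, 0.0208, -0.0304]
ee_rot: [-3.142, -0.0, 0.108]
force: [0.1, -0.6, 0.3]
width: 0.0001
t: 24.75
eef_pos: [0.6466, 0.0218, -0.0304]
ee_rot: [-3.142, -0.0, 0.108]
force: [-0.3, 0.3, -0.3]
width: 0.0002
```

```bash
python3 -m inch '[[[0,-0.002,0,0,0,0,1],[0,0,0,0,0,0,1]]]'; python3 -m inch '[[[0,-0.002,0,0,0,0,1],[0,0,0,0,0,0,1]]]';python3 -m inch '[[[0,-0.002,0,0,0,0,1],[0,0,0,0,0,0,1]]]'; python3 - <<'E'
from h import *
print(bf(get_state()["eef_pos"]))
cv2.imwrite("pics/y2.png",grab_frame("wrist"))
E
```

```text
t: 24.95
eef_pos: [0.6464, 0.0228, -0.0304]
ee_rot: [-3.142, -0.0, 0.108]
force: [-0.9, -0.5, -0.7]
width: 0.0004
t: 25.15
eef_pos: [0.6463, 0.0238, -0.0304]
ee_rot: [-3.142, -0.0, 0.108]
force: [-0.6, -0.6, 0.4]
width: 0.0006
t: 25.35
eef_pos: [0.6462, 0.0248, -0.0304]
ee_rot: [-3.142, 0.0, 0.108]
force: [-0.5, -0.1, -0.4]
width: 0.0007
[ 48.06996868 -27.00777308]
```

View pics/y2.png

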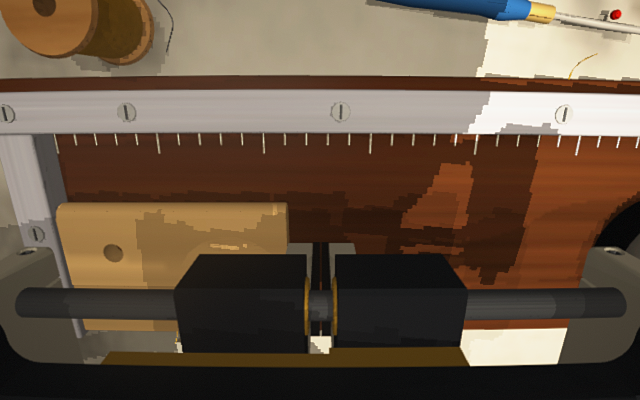

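Nearly touching: the stop's face is at about column 65 at plate level and the plate's left edge is at 57-62. I'll continue until I feel contact.

```bash
python3 -m inch '[[[0,-0.002,0,0,0,0,1],[0,0,0,0,0,0,1]]]'; python3 -m inch '[[[0,-0.002,0,0,0,0,1],[0,0,0,0,0,0,1]]]';python3 -m inch '[[[0,-0.002,0,0,0,0,1],[0,0,0,0,0,0,1]]]'
```

```text
t: 25.6
eef_pos: [0.646, 0.0256, -0.0304]
ee_rot: [3.141, 0.0, 0.108]
force: [-0.1, -0.2, 0.5]
width: 0.0007
t: 25.8
eef_pos: [0.6457, 0.0257, -0.0304]
ee_rot: [3.141, 0.001, 0.108]
force: [-0.3, -5.3, -0.2]
width: 0.0006
t: 26.0
eef_pos: [0.6456, 0.0257, -0.0304]
ee_rot: [3.14, 0.001, 0.108]
force: [1.8, -9.6, 0.4]
width: 0.0005
```

```bash
python3 -m inch '[[[0,0.04,0,0,0,0,1],[0,0,-0.1,0,0,0,1],[-0.08,0,0,0,0,0,1],[-0.076,0,0,0,0,0,1],[0,-0.096,0,0,0,0,1],[0,-0.096,0,0,0,0,1],[0,0,0,0,0,0,1],[0,0,0,0,0,0,1]]]'; python3 - <<'E'
from h import *
print(bf(get_state()["eef_pos"]))
import json
ci=camera_info("wrist");im=grab_frame("wrist");cv2.imwrite("pics/aa.png",im)
json.dump({k:np.asarray(v).tolist() for k,v in ci.items()},open("aa.json","w"))
E
```

```text
t: 26.8
eef_pos: [0.5601, 0.0963, 0.0198]
ee_rot: [-3.141, -0.001, 0.111]
force: [-0.3, -1.2, 0.5]
width: 0.0008
[-29.86035568  53.33035063]
```

View pics/aa.png

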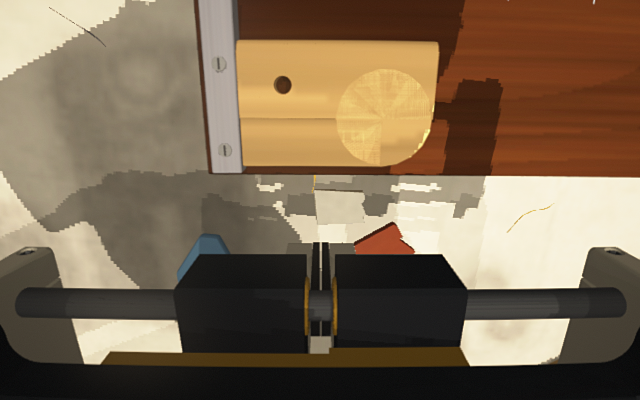

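```bash
python3 -m inch '[[[0,0.014,0.06,0,0,0,1],[0,0,0.038,0,0,0,1],[0,0,0,0,0,0,1],[0.016,0,0,0,0,0,1],[0.016,0,0,0,0,0,1],[0.016,0,0,0,0,0,1],[0.01,0,0,0,0,0,1],[0.01,0,0,0,0,0,1],[0.01,0,0,0,0,0,1],[0.01,0,0,0,0,0,1],[0.01,0,0,0,0,0,1],[0,0,0,0,0,0,1]]]'; python3 - <<'E'
from h import *
print(bf(get_state()["eef_pos"]))
cv2.imwrite("pics/ab.png",grab_frame("wrist"))
E
```

```text
t: 28.05
eef_pos: [0.6104, 0.0933, -0.0294]
ee_rot: [-3.142, -0.001, 0.108]
force: [-0.3, -0.5, 0.2]
width: 0.0001
[19.8447794  44.95346025]
```

View pics/ab.png

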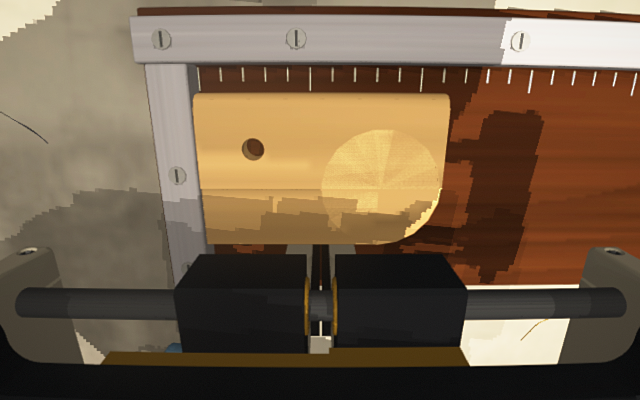

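```bash
python3 -m inch '[[[0.008,0,0,0,0,0,1],[0.006,0,0,0,0,0,1],[0,0,0,0,0,0,1]]]'; python3 -m inch '[[[0.004,0,0,0,0,0,1],[0,0,0,0,0,0,1]]]';python3 -m inch '[[[0.003,0,0,0,0,0,1],[0,0,0,0,0,0,1]]]';python3 -m inch '[[[0.003,0,0,0,0,0,1],[0,0,0,0,0,0,1]]]'
```

```text
t: 28.4
eef_pos: [0.6171, 0.094, -0.0294]
ee_rot: [-3.142, -0.0, 0.108]
force: [-0.4, -0.6, 0.1]
width: 0.0003
t: 28.6
eef_pos: [0.6187, 0.0942, -0.0294]
ee_rot: [3.142, -0.0, 0.108]
force: [1.0, 0.6, -0.3]
width: 0.0007
t: 28.8
eef_pos: [0.6202, 0.0943, -0.0294]
ee_rot: [-3.142, -0.0, 0.108]
force: [0.4, -0.6, -0.2]
width: 0.0009
t: 29.0
eef_pos: [0.6217, 0.0945, -0.0294]
ee_rot: [-3.142, -0.0, 0.108]
force: [-1.1, -0.9, 0.9]
width: 0.0001
```

```bash
python3 -m inch '[[[0.002,0,0,0,0,0,1],[0,0,0,0,0,0,1]]]'; python3 -m inch '[[[0.002,0,0,0,0,0,1],[0,0,0,0,0,0,1]]]';python3 -m inch '[[[0.002,0,0,0,0,0,1],[0,0,0,0,0,0,1]]]';python3 -m inch '[[[0.002,0,0,0,0,0,1],[0,0,0,0,0,0,1]]]'; python3 - <<'E'
from h import *
print(bf(get_state()["eef_pos"]))
cv2.imwrite("pics/ac.png",grab_frame("wrist"))
E
```

```text
t: 29.2
eef_pos: [0.6224, 0.0946, -0.0294]
ee_rot: [3.142, 0.0, 0.108]
force: [-0.4, 0.3, 0.6]
width: 0.0005
t: 29.4
eef_pos: [0.6224, 0.0945, -0.0296]
ee_rot: [3.141, 0.002, 0.108]
force: [-5.0, 0.8, 3.1]
width: 0.0007
t: 29.6
eef_pos: [0.6225, 0.0944, -0.0296]
ee_rot: [3.141, 0.003, 0.108]
force: [-8.5, 1.5, 6.1]
width: 0.0007
t: 29.8
eef_pos: [0.6225, 0.0944, -0.0297]
ee_rot: [3.141, 0.005, 0.108]
force: [-11.3, 1.2, 7.5]
width: 0.0004
[31.9611974  44.69877052]
```

View pics/ac.png

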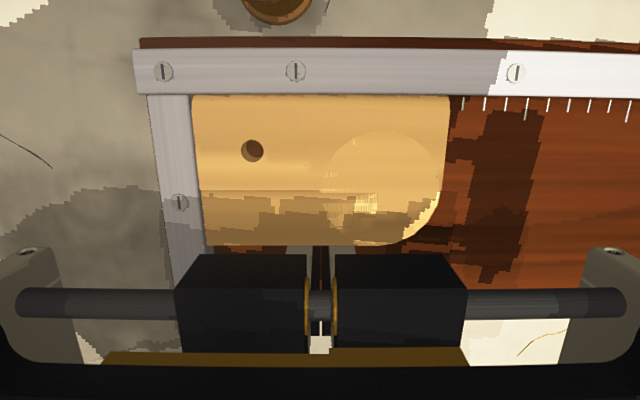

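```bash
python3 -m inch '[[[-0.02,0,0,0,0,0,1],[-0.03,0,0,0,0,0,1],[0,0,-0.1,0,0,0,1],[0,0.092,0,0,0,0,1],[0,0.092,0,0,0,0,1],[0.074,0,0,0,0,0,1],[0.074,0,0,0,0,0,1],[0,0,0.06,0,0,0,1],[0,0,0.038,0,0,0,1],[0,0,0,0,0,0,1],[0,0,0,0,0,0,1],[0,-0.014,0,0,0,0,1],[0,-0.01,0,0,0,0,1],[0,0,0,0,0,0,1]]]'; python3 - <<'E'
from h import *
print(bf(get_state()["eef_pos"]))
E
```

```text
t: 31.25
eef_pos: [0.6835, 0.0219, -0.0271]
ee_rot: [-3.141, -0.002, 0.11]
force: [-0.3, 0.2, -0.6]
width: 0.0006
[ 84.87915357 -33.98219753]
```

```bash
python3 -m inch '[[[0,-0.006,0,0,0,0,1],[0,-0.004,0,0,0,0,1],[0,0,0,0,0,0,1]]]'; python3 -m inch '[[[0,-0.003,0,0,0,0,1],[0,0,0,0,0,0,1]]]';python3 -m inch '[[[0,-0.003,0,0,0,0,1],[0,0,0,0,0,0,1]]]';python3 -m inch '[[[0,-0.002,0,0,0,0,1],[0,0,0,0,0,0,1]]]'; python3 - <<'E'
from h import *
print(bf(get_state()["eef_pos"]))
E
```

```text
t: 31.55
eef_pos: [0.6823, 0.0259, -0.0282]
ee_rot: [-3.142, -0.0, 0.109]
force: [0.3, 0.6, 0.3]
width: 0.0006
t: 31.75
eef_pos: [0.6821, 0.0272, -0.0285]
ee_rot: [3.142, 0.0, 0.108]
force: [-0.6, 0.3, 0.2]
width: 0.0004
t: 31.95
eef_pos: [0.682, 0.0287, -0.0284]
ee_rot: [3.142, 0.0, 0.108]
force: [-0.1, -1.0, -0.3]
width: 0.0006
t: 32.15
eef_pos: [0.6818, 0.0294, -0.0284]
ee_rot: [3.141, 0.0, 0.108]
force: [0.3, -0.9, 0.1]
width: 0.0001
[ 83.93530195 -26.26407624]
```

```bash
python3 -m inch '[[[0,-0.002,0,0,0,0,1],[0,0,0,0,0,0,1]]]'; python3 -m inch '[[[0,-0.002,0,0,0,0,1],[0,0,0,0,0,0,1]]]'; python3 -m inch '[[[0,0.02,0,0,0,0,1],[0,0.04,0,0,0,0,1],[0,0,-0.1,0,0,0,1],[0,0,-0.1,0,0,0,1],[-0.08,0,-0.06,0,0,0,1],[-0.09,0,0,0,0,0,1],[-0.09,-0.04,0,0,0,0,1],[0,-0.06,0,0,0,0,1],[0,0,0,0,0,0,1],[0,0,0,0,0,0,1]]]';python3 - <<'E'
from h import *
print(bf(get_state()["eef_pos"]))
import json
ci=camera_info("wrist");im=grab_frame("wrist");cv2.imwrite("pics/ad.png",im)
json.dump({k:np.asarray(v).tolist() for k,v in ci.items()},open("ad.json","w"))
cv2.imwrite("pics/ad_s.png",cv2.resize(grab_frame("side")[160:280,240:400],None,fx=5,fy=5))
E
```

```text
t: 32.35
eef_pos: [0.6817, 0.0296, -0.0283]
ee_rot: [3.141, 0.0, 0.108]
force: [1.7, -5.2, -0.7]
width: 0.0004
t: 32.55
eef_pos: [0.6817, 0.0296, -0.0283]
ee_rot: [3.14, 0.001, 0.108]
force: [1.5, -8.9, -0.1]
width: 0.0004
t: 33.55
eef_pos: [0.5506, 0.0373, 0.1022]
ee_rot: [-3.141, -0.001, 0.109]
force: [0.2, -0.9, 0.1]
width: 0.0007
[-45.63889457  -4.27619224]
```

View pics/ad.png

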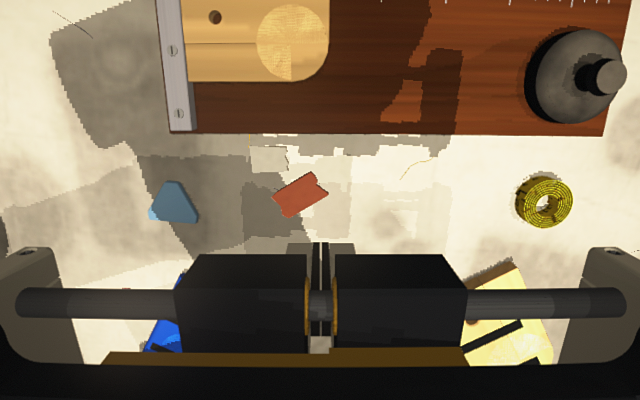

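View pics/ad_s.png

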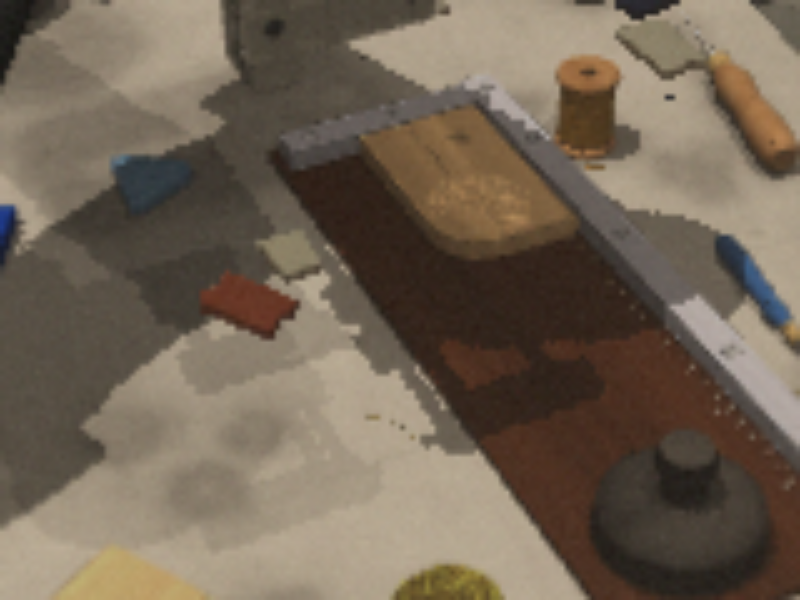

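```bash
python3 -m inch '[[[0,0,-0.1,0,0,0,1],[0,0,-0.1,0,0,0,1],[0,0,-0.1,0,0,0,1],[-0.06,-0.08,0,0,0,0,1],[0,-0.09,0,0,0,0,1],[0,-0.09,0,0,0,0,1],[0,-0.09,0,0,0,0,1],[0,-0.09,0,0,0,0,1],[0,-0.09,0,0,0,0,1],[0,-0.09,0,0,0,0,1],[0,0,0,0,0,0,1],[0,0,0,0,0,0,1]]]';python3 - <<'E'
from h import *
im=grab_frame("top");cv2.imwrite("pics/ae_raw.png",im)
cv2.imwrite("pics/ae.png",cv2.resize(im[105:255,235:455],None,fx=3.6,fy=3.6,interpolation=cv2.INTER_CUBIC))
E
```

```text
t: 34.85
eef_pos: [0.4872, 0.3427, 0.2504]
ee_rot: [3.14, 0.001, 0.109]
force: [-1.0, -0.8, 0.1]
width: 0.0001
```

View pics/ae.png

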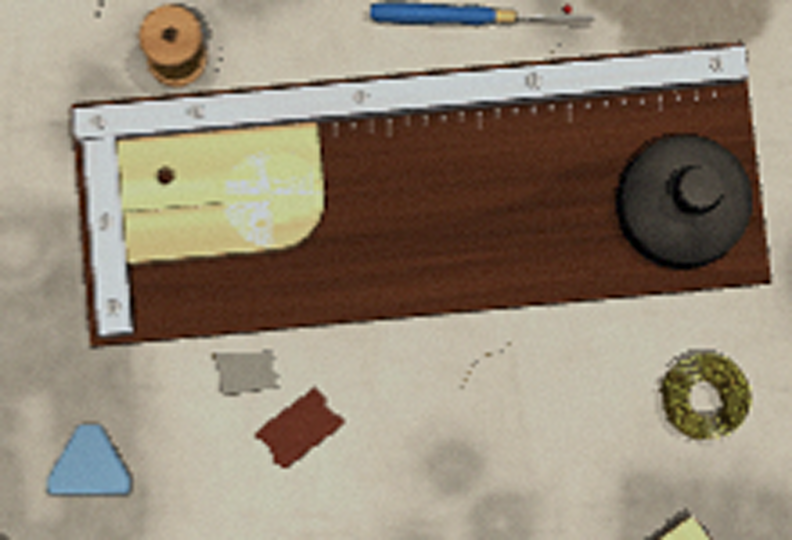

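The final top view shows the template in the corner against the fence and the stop, hole at (165,176). The chalk, tape, spool, seam ripper and weight are all at their starting pixels. Handing in.

```bash
python3 -c "
from station import *
print(job_done(), get_state()['force'])"
```

```text
the job is handed in; nothing more can be done
the job is handed in; nothing more can be done
```

I flipped the template onto the board, strips down, and pushed it into the corner against the back fence and the side stop. I handed the job in after about 35 s of robot time; `job_done` gave no verdict.

**What I did:** I pushed the near edge with the shut fingertips until the template met the board front. I pressed at about 5–8 N to start with; the force fell off as the edge rose. It tipped over and came down flat on the board. I then pushed it left to the stop and forward to the fence, and pressed it left once more.

**Last checks:**
- **Fence:** the last forward push met firm contact at up to about 11 N.
- **Side stop:** the last left push met firm contact at about 9 N, with the finger in the same place as after the first left push.
- **Final view:** the top view showed the template square in the corner with no visible gap. I judged this by eye and did not measure the last millimetres.
- **Bystanders:** the chalk, spool, tape measure, seam ripper and pattern weight appeared at the same pixels as at the start.
- **Robot:** the arm was well clear of everything.

**What disagreed:**
- **Fingertip position:** the real fingertips sit about 40 mm short of the reported TCP. My first push therefore passed over the template without touching it. I found the offset from the pictures and a light touch on the bench (about 20 N), and corrected for it.
- **Board position:** the top and wrist cameras differed by about 3 mm in x for the board's front edge. I relied on contact force for the final fit.

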